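Pack the finishing crate and shut down the polisher

ROBOT

A 7-joint arm with a two-finger parallel gripper is mounted at the origin on the work surface. World frame = base frame: x ahead of the robot, y to its left, z up, the work surface at z = 0. Lengths are in m, angles in rad, forces in N, time in s.
With the tool pointing down it reaches from about 0.425 to 0.825 m from the base axis. Payload 3.6 kg.
Tool frame: the origin (TCP) lies between the finger pads; the fingertips stand 17 mm ahead of it and the grasp point (between the pads) lies 2 mm behind it (env.tcp_to_tips is the distance from the TCP to the fingertips, in m); z points along the fingers, y is the direction in which the jaws open and shut (so a half turn about z gives the same grasp; the last joint's range is limited). The gripper opens to 93 mm and grips with 3 to 60 N. Pads are 15 mm wide; open, the fingers measure 128 mm over their backs; the gripper's body (75 mm by 188 mm) begins 65 mm behind the grasp point.
Start: joints at [1.282, 0.615, -0.013, 1.423, 0.008, 1.103, -0.04], TCP at [0.169, -0.628, 0.236] pointing down, gripper open.
Joint ranges: [-3.12, 3.12], [-0.3, 2.06], [-1.34, 1.32], [0.26, 2.42], [-1.36, 4.5], [0.01, 1.98], [-2.84, 2.84]. Speed limits (rad/s): [2.79, 2.79, 3.14, 3.14, 3.14, 3.14, 3.14].

INTERFACE

Orientations are given as a unit quaternion [w, x, y, z].
In Python, from bench import env gives the robot as it stands. The module is installed in compiled form; this text tells all that it offers.
- The arm moves only by the shell command python3 -m crank 'ROWS' [OPENING] [FORCE]. ROWS is JSON, a list of rows, each an object of numbers: "tx", "ty", "tz": the shift along the tool's x, y, z in mm; "twist": the turn about the tool's z in rad. A call has 1 to 20 rows; each row shifts and turns the commanded pose from where the row before left it, along the tool's axes as they then stand; what a row does not reach is not made up. A row lasts 1/10 s, in which the tool goes at most 50 mm and 8.59 degrees, less where a joint would pass 70% of its speed; a pose out of reach is approached as far as the arm can. A call is refused whole if a number of a shift passes 50 or a number of a turn 0.15, either way. A call with a gripper value outside its range is refused whole. OPENING is the closure, from 0 (fully open) to 1 (shut), set as the call begins (- or left out, the last holds). The fingers move at their own pace and stop on an object; FORCE is the grip in N (left out, the last holds). Time passes only in rows, so rows that do not move let the fingers close. It gives the time, the measured TCP pose, the force and the opening at its end, in the units of the state.
- env.sense(): the state, without advancing time (a new reading comes with each control period).
- env.read_camera(name): name is "scene" or "top"; returns (picture, depth): 400x640x3 uint8, red, green, blue; 400x640 float32, m along the optical axis (not along the pixel's ray), 0 where there is no reading.
- env.camera_params(name): a dict with "mtx" (3x3 intrinsics, pixels), "D" ([k1, k2, p1, p2, k3] as OpenCV has them; the pictures are not rectified), "R" (3x3) and "t" (3): a world point X has camera coordinates R X + t. Camera axes: x right, y down, z forward; pixel columns grow to the right and rows downward; lengths in m; the calibration is good to about 2 mm. A picture is of the moment at which its call begins. camera_params takes no time and is no camera call.
- env.hand_in(): hands the job in, once; it reports no verdict.
Trained networks look in the newest picture that a camera, given by its name, has taken for a name from the list of things; names that differ only in an ending like _2 or _b are one class to them, and where a whole thing is asked for, a point or a joint stands for the part that bears it (a point fixed in the world has none). Each returns a list of dicts, best first, with "conf" (0 to 1); they miss things now and then, are a little off and sometimes report something else, mostly with a low value. They report only what shows in the picture. A call takes as long as a camera call. They do not tell look-alikes from the thing itself.
- env.search_frame(camera, label): "box" ([centre column, centre row, width, height] in pixels, round what is visible of it).
- env.regions_of(camera, label): "pixels" (400x640 bool, what is visible of it) and "box" ([centre column, centre row, width, height] in pixels, round what is visible of it).
- env.spot_point(camera, label): "at" ([column, row] in pixels: a listed point, or the origin of a listed thing).
The state is a dict: "t": time; "joint_positions": joint angles; "joint_velocities": joint speeds; "joint_torque": joint torques, N m; "position": TCP position; "tool_rot": TCP orientation; "ft_force": force on the tool from outside, world axes, zero at the start; "ft_torque": the same for the moment, N m; "grip_width": opening from 0.0 (shut) to 1.0 (fully open).
Only numpy, scipy, OpenCV 4.12 (cv2) and the standard library are available. Lean on these libraries where they do the work, as an engineer would, in place of code of your own. Each camera call takes 0.05 s, during which the arm holds its last target.

TASK

First bring the polisher's speed lever down to the yellow idle mark so that it can run down, and leave it there while you pack. Then lift the rivet pail off its hook stand and stand it, and every jar and tin, upright on the floor of the wooden crate, one to a cell in any order. Only when all are packed, pull the lever right back to its off stop; leave the hammer, wrench, white pot and sanding block where they are.

Things in the scene. Friction and masses are not known exactly. Their poses are not given: they have to be found in the camera images.
- jar1: Amber glass jar with black lid and cream paper label, a cylinder 56 mm in diameter and 80 mm high, about 0.35 kg, heavy at the bottom, standing on the bench. Origin: centre of its underside, z up. It may be absent.
- jar2: Amber glass jar with black lid and yellow label, a cylinder 56 mm in diameter and 80 mm high, about 0.35 kg, heavy at the bottom, standing on the bench. Origin: centre of its underside, z up. It may be absent.
- jar3: White jar with red lid and blue label, a cylinder 56 mm in diameter and 80 mm high, about 0.35 kg, heavy at the bottom, standing on the bench. Origin: centre of its underside, z up. It may be absent.
- jar4: Bare metal tin with dark lid and green label, a cylinder 56 mm in diameter and 80 mm high, about 0.35 kg, heavy at the bottom, standing on the bench. Origin: centre of its underside, z up. It may be absent.
- jar5: Bare metal tin with dark lid and red label, a cylinder 56 mm in diameter and 80 mm high, about 0.35 kg, heavy at the bottom, standing on the bench. Origin: centre of its underside, z up. It may be absent.
- crate: Fixed wooden bottle crate with 2 x 3 equal square cells, on the bench. 198 mm along its x (2 cells), 294 mm along its y (3 cells), 42 mm high overall; floor and all walls 6 mm thick; cell pitch 96 mm, each cell 90 mm square inside, walls reach 42 mm above the bench. Origin: centre of its underside, z up.
- cell0 (a point): Centre of the floor of cell 0 of the crate (near row, right column as seen from the robot), 6 mm above the bench; axes parallel to the crate's.
- cell1 (a point): Centre of the floor of cell 1 of the crate (near row, middle column as seen from the robot), 6 mm above the bench; axes parallel to the crate's.
- cell2 (a point): Centre of the floor of cell 2 of the crate (near row, left column as seen from the robot), 6 mm above the bench; axes parallel to the crate's.
- cell3 (a point): Centre of the floor of cell 3 of the crate (far row, right column as seen from the robot), 6 mm above the bench; axes parallel to the crate's.
- cell4 (a point): Centre of the floor of cell 4 of the crate (far row, middle column as seen from the robot), 6 mm above the bench; axes parallel to the crate's.
- cell5 (a point): Centre of the floor of cell 5 of the crate (far row, left column as seen from the robot), 6 mm above the bench; axes parallel to the crate's.
- pail: Steel pail of brass rivets, about 0.4 kg, hanging by its grip bar on the hook stand. Body 64 mm in diameter, 48 mm high; rigid handle of two uprights (73 mm over all along y) and a level wooden bar along the pail's y, 14 x 14 mm in section, 62 mm long, centre 100 mm above the underside; total height 107 mm. Origin: centre of its underside, z up.
- pail_grip (a point): Centre of the pail's wooden grip bar; the free middle of the bar between the two prongs is 39 mm long; the gap between bar and rim, through which the prongs pass, is 45 mm.
- hook_stand: Fixed steel stand, foot 100 mm wide, post 18 mm thick, 220 mm high. Two prongs 7 mm thick at y = +/-23 mm reach along its -x (to the robot), their level seat 200 mm up, 73 to 107 mm from the post; tips at 117 mm, turned up 14 mm. With the pail lifted 25 mm, bar and rim both clear the prongs by 10 mm. Origin: centre of the foot's underside, z up.
- speed_lever (a joint): Angle of the polisher's speed lever, rad: 0 = off, against its stop, leaning 0.6 rad from vertical to the box's -x (towards the robot; white mark); 0.50 = idle (yellow mark); 1.25 = full speed, leaning away from the robot (red mark). Stays where it is left; takes about 1 N at the ball.
- lever_ball (a point): Centre of the lever's red ball grip, 28 mm in diameter, 100 mm from the hinge.
- lever_hinge (a point): The lever's hinge, 55 mm above the bench; the hinge axis is the lever box's y. Ball position in the box's axes = hinge + 100 mm x (sin(q - 0.6), 0, cos(q - 0.6)), q the lever angle.
- lever_box: Fixed green control box of the polisher, 130 x 90 x 50 mm, carrying the lever between two black quadrant discs of 45 mm radius (centred on the hinge, over 33 mm of width) that bear the white, yellow and red marks. Origin: centre of its underside, z up.
- hammer: Loose hammer lying on the far right; a bystander.
- wrench: Loose steel wrench lying on the far left; a bystander.
- brush_pot: Loose white ceramic pot, open and empty, 72 mm wide, 80 mm high, on the far left; a bystander that is not to be packed.
- sanding_block: Loose cork sanding block, 110 x 65 x 35 mm, behind the crate; a bystander.
Things that resemble listed ones, but are neither listed nor needed, are in the scene too. What is shaped like the jar4 but purple or turquoise is not meant.

How it is judged:
On the way, in this order (a step that is already met when the one before it is completed fails the run):
1. the speed lever stands at the idle mark (0.50 within 0.12 rad) for half a second (value of joint speed_lever between 0.38 and 0.62 rad), for 0.5 s.
2. with the lever still at idle, the pail and every jar and tin stand upright on the crate's floor, one to a cell (all of step 1 and z of jar1 in the frame of crate between 0 and 0.012 m and x of jar1 in the frame of crate between -0.096 and 0.096 m and y of jar1 in the frame of crate between -0.144 and 0.144 m and angle between each of jar1, jar2, jar3, jar4, jar5, pail's own z axis and vertical below 0.12 rad and z of jar2 in the frame of crate between 0 and 0.012 m and x of jar2 in the frame of crate between -0.096 and 0.096 m and y of jar2 in the frame of crate between -0.144 and 0.144 m and z of jar3 in the frame of crate between 0 and 0.012 m and x of jar3 in the frame of crate between -0.096 and 0.096 m and y of jar3 in the frame of crate between -0.144 and 0.144 m and z of jar4 in the frame of crate between 0 and 0.012 m and x of jar4 in the frame of crate between -0.096 and 0.096 m and y of jar4 in the frame of crate between -0.144 and 0.144 m and z of jar5 in the frame of crate between 0 and 0.012 m and x of jar5 in the frame of crate between -0.096 and 0.096 m and y of jar5 in the frame of crate between -0.144 and 0.144 m and z of pail in the frame of crate between 0 and 0.012 m and x of pail in the frame of crate between -0.096 and 0.096 m and y of pail in the frame of crate between -0.144 and 0.144 m), for 0.3 s.
At the end, for the whole second after the job is handed in: The pail and every jar and tin present stand upright (within 0.12 rad) on the floor of the crate (underside within 6 mm of it), one to a cell, at rest, and the lever is at its off stop (below 0.08 rad) (z of jar1 in the frame of crate between 0 and 0.012 m and x of jar1 in the frame of crate between -0.096 and 0.096 m and y of jar1 in the frame of crate between -0.144 and 0.144 m and angle between each of jar1, jar2, jar3, jar4, jar5, pail's own z axis and vertical below 0.12 rad and z of jar2 in the frame of crate between 0 and 0.012 m and x of jar2 in the frame of crate between -0.096 and 0.096 m and y of jar2 in the frame of crate between -0.144 and 0.144 m and z of jar3 in the frame of crate between 0 and 0.012 m and x of jar3 in the frame of crate between -0.096 and 0.096 m and y of jar3 in the frame of crate between -0.144 and 0.144 m and z of jar4 in the frame of crate between 0 and 0.012 m and x of jar4 in the frame of crate between -0.096 and 0.096 m and y of jar4 in the frame of crate between -0.144 and 0.144 m and z of jar5 in the frame of crate between 0 and 0.012 m and x of jar5 in the frame of crate between -0.096 and 0.096 m and y of jar5 in the frame of crate between -0.144 and 0.144 m and z of pail in the frame of crate between 0 and 0.012 m and x of pail in the frame of crate between -0.096 and 0.096 m and y of pail in the frame of crate between -0.144 and 0.144 m and linear speed of each of jar1, jar2, jar3, jar4, jar5, pail below 0.03 m/s and value of joint speed_lever below 0.08 rad); the robot touches nothing.
It fails at once if the hammer is moved more than 50 mm (distance of hammer from where it was at the start of the episode above 0.05 m).
It fails at once if the wrench is moved more than 50 mm (distance of wrench from where it was at the start of the episode above 0.05 m).
It fails at once if the brush pot is moved more than 50 mm (distance of brush_pot from where it was at the start of the episode above 0.05 m).
It fails at once if the sanding block is moved more than 50 mm (distance of sanding_block from where it was at the start of the episode above 0.05 m).
It fails at once if the lever is pulled back well below idle (under 0.3 rad) while the pail, a jar or a tin is still outside the crate (value of joint speed_lever below 0.3 rad and (x of any of jar1, jar2, jar3, jar4, jar5, pail in the frame of crate above 0.11 m or x of any of jar1, jar2, jar3, jar4, jar5, pail in the frame of crate below -0.11 m or y of any of jar1, jar2, jar3, jar4, jar5, pail in the frame of crate above 0.16 m or y of any of jar1, jar2, jar3, jar4, jar5, pail in the frame of crate below -0.16 m)).
Of jar1, jar2, jar3, jar4, jar5 only 3 to 5 are there at a start; the rules pass over those that are not, and their reading is None.
At some moment in a run one of jar1, jar2, jar3, jar4, jar5 may be knocked a few centimetres aside while the robot is not near it.
It also fails if it takes over 210 s, if anything falls off the work surface, if the arm or the gripper's body presses on something with over 40 N, if the wrist force passes 120 N, or if a joint passes its speed limit or range.

## Working session

There is one attempt and no reset: what is moved stays moved. The work goes in short steps, Python scripts to look and compute and a shell command to move; the robot and the scene stay as the last step left them, time stands still between calls to the robot, and variables do not carry over. Pictures are saved under pics/ and viewed, and the job is handed in when it is done.

```bash
mkdir -p pics
python3 - <<'E'
from bench import env
import cv2
s=env.sense();print({k:(v if not hasattr(v,'__len__') else [round(float(x),4) for x in v]) for k,v in s.items()})
for c in ("scene","top"):
    p,d=env.read_camera(c)
    cv2.imwrite(f"pics/{c}0.png",p[:,:,::-1])
    q=env.camera_params(c);print(c,q)
E
```

```text
{'t': 0.0, 'joint_positions': [1.2815, 0.6159, -0.0126, 1.4249, 0.0081, 1.1034, -0.0404], 'joint_velocities': [-0.0009, -0.0002, -0.0002, -0.0007, -0.0009, 0.0005, 0.0017], 'joint_torque': [0.0, -45.893, 0.209, -16.5742, -0.0612, 0.0205, 0.0002], 'position': [0.1687, -0.627, 0.2345], 'tool_rot': [-0.0013, 0.9914, 0.1311, -0.0002], 'ft_force': [0.3406, -0.5115, -0.6843], 'ft_torque': [-0.0324, 0.0172, -0.0171], 'grip_width': 1.0036850694375108}
scene {'mtx': array([[434.42902544,   0.        , 323.67788517],
       [  0.        , 434.42902544, 200.12700971],
       [  0.        ,   0.        ,   1.        ]]), 'D': array([0.03412509, 0.        , 0.        , 0.        , 0.        ]), 'R': array([[ 0.68154827,  0.7316769 ,  0.01186897],
       [ 0.42471434, -0.38230411, -0.82064688],
       [-0.59591081,  0.56435138, -0.57131238]]), 't': array([-0.3388422 , -0.11909395,  1.68221884])}
top {'mtx': array([[399.18511118,   0.        , 322.01957822],
       [  0.        , 399.18511118, 198.1932336 ],
       [  0.        ,   0.        ,   1.        ]]), 'D': array([-0.07815596,  0.        ,  0.        ,  0.        ,  0.        ]), 'R': array([[ 0.00623699, -0.99972362, -0.02266691],
       [-0.99630454, -0.00427064, -0.08578473],
       [ 0.08566422,  0.02311819, -0.99605582]]), 't': array([-0.04031412,  0.55865884,  1.39266563])}
```

View pics/scene0.png

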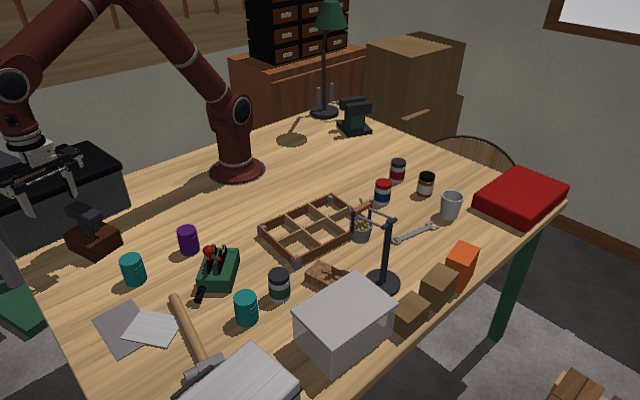

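View pics/top0.png

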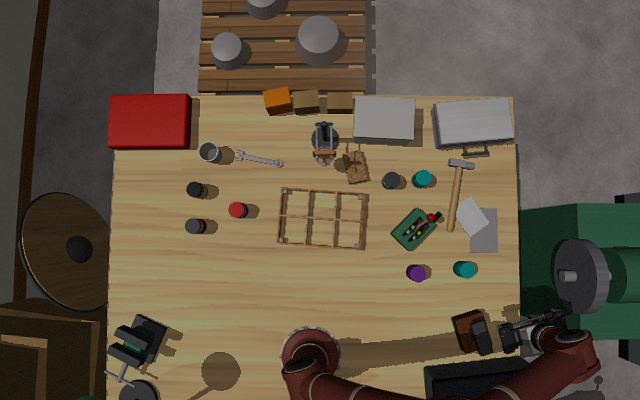

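The scene view shows four candidates: a red-lidded white jar at (383,190), a red-labelled tin at (398,168), a black-lidded amber jar at (426,184) and a green-labelled tin at (279,284). Look-alikes to avoid: turquoise tins at (133,268) and (246,308), a purple one at (188,240), and the white pot at (451,205). The lever ball is at (209,250), and the pail is at (360,225). I'll check crops and the networks next.

```bash
cat > h.py <<'E'
from bench import env
import numpy as np, cv2
from scipy.spatial.transform import Rotation as Ro
def ray(c,u,v):
    q=env.camera_params(c); n=cv2.undistortPoints(np.array([[[u,v]]],float),q["mtx"],q["D"])[0,0]
    C=-q["R"].T@q["t"]; return C, q["R"].T@np.array([n[0],n[1],1.])
def atz(c,u,v,z):
    C,r=ray(c,u,v); return C+r*(z-C[2])/r[2]
def proj(c,X):
    q=env.camera_params(c); X=np.atleast_2d(np.array(X,float))
    return cv2.projectPoints(X,cv2.Rodrigues(q["R"])[0],q["t"],q["mtx"],q["D"])[0][:,0]
def cloud(c,d):
    q=env.camera_params(c); h,w=d.shape
    uv=np.stack(np.meshgrid(np.arange(w),np.arange(h)),-1).reshape(-1,1,2).astype(float)
    n=cv2.undistortPoints(uv,q["mtx"],q["D"])[:,0]
    P=np.c_[n,np.ones(len(n))]*d.reshape(-1,1)
    return ((P-q["t"])@q["R"]).reshape(h,w,3)
def st():
    s=env.sense(); R=Ro.from_quat(np.roll(s["tool_rot"],-1)).as_matrix()
    return s,np.array(s["position"]),R
E
python3 - <<'E'
from h import *
np.set_printoptions(precision=3,suppress=True)
p,d=env.read_camera("scene"); pt,dt=env.read_camera("top")
Ws=cloud("scene",d);Wt=cloud("top",dt)
np.savez("c0.npz",ps=p,ds=d,pt=pt,dt=dt)
a=cv2.resize(p[150:225,340:480],None,fx=5,fy=5,interpolation=2)
b=cv2.resize(p[225:325,160:300],None,fx=5,fy=5,interpolation=2)
cv2.imwrite("pics/a1.png",a[:,:,::-1]);cv2.imwrite("pics/b1.png",b[:,:,::-1])
for n in "jar1 jar2 jar3 jar4 jar5 pail".split():
  for c,W in (("scene",Ws),("top",Wt)):
    for r in env.regions_of(c,n)[:4]:
      if r["conf"]<.2: continue
      m=r["pixels"]; P=W[m]; z=np.percentile(P[:,2],97); T=P[P[:,2]>z-.01]
      print(n,c,round(r["conf"],2),np.round(r["box"]),"top",T.mean(0),z)
for n in ["crate","pail_grip","lever_ball","lever_hinge","lever_box","hook_stand","cell0","cell2","cell3","cell5"]:
  for c in ("scene","top"):
    for r in env.spot_point(c,n)[:1]:
      print(n,c,round(r["conf"],2),r["at"], "z0",atz(c,*r["at"],{"pail_grip":.23,"lever_ball":.14,"lever_hinge":.055}.get(n,.006 if 'cell' in n else 0)))
E
```

```text
jar1 scene 0.96 [426. 186.  20.  28.] top [0.606 0.373 0.096] 0.07993558779937075
jar1 scene 0.94 [246. 308.  29.  44.] top [ 0.639 -0.391  0.085] 0.08111507950735058
jar1 scene 0.85 [189. 240.  23.  36.] top [ 0.308 -0.364  0.077] 0.07946819329674878
jar1 scene 0.81 [400. 170.  20.  26.] top [0.47  0.391 0.084] 0.07986215522927181
jar1 top 0.86 [198. 192.  20.  20.] top [0.582 0.401 0.096] 0.08538490043868044
jar1 top 0.86 [196. 227.  25.  12.] top [0.457 0.407 0.081] 0.08451845758802784
jar1 top 0.83 [418. 273.  24.  19.] top [ 0.304 -0.356  0.106] 0.08502859460313442
jar1 top 0.82 [420. 180.  22.  17.] top [ 0.626 -0.382  0.087] 0.08499108304192686
jar2 scene 0.96 [426. 186.  20.  28.] top [0.606 0.373 0.096] 0.07993558779937075
jar2 scene 0.94 [246. 308.  29.  44.] top [ 0.639 -0.391  0.085] 0.08111507950735058
jar2 scene 0.85 [189. 240.  23.  36.] top [ 0.308 -0.364  0.077] 0.07946819329674878
jar2 scene 0.81 [400. 170.  20.  26.] top [0.47  0.391 0.084] 0.07986215522927181
jar2 top 0.86 [198. 192.  20.  20.] top [0.582 0.401 0.096] 0.08538490043868044
jar2 top 0.86 [196. 227.  
[... 2936 characters left out ...]
ever_box scene 0.74 [222.1, 278.1] z0 [ 0.467 -0.356  0.   ]
lever_box top 0.97 [412.1, 231.8] z0 [ 0.442 -0.36   0.   ]
hook_stand scene 0.87 [382.0, 281.7] z0 [ 0.775 -0.039 -0.   ]
hook_stand top 0.86 [328.3, 138.7] z0 [ 0.779 -0.058  0.   ]
cell0 scene 0.98 [323.3, 238.0] z0 [ 0.534 -0.036  0.006]
cell0 top 0.98 [322.9, 234.1] z0 [ 0.432 -0.041  0.006]
cell2 scene 0.98 [323.3, 238.0] z0 [ 0.534 -0.036  0.006]
cell2 top 0.98 [322.9, 234.1] z0 [ 0.432 -0.041  0.006]
cell3 scene 0.98 [323.3, 238.0] z0 [ 0.534 -0.036  0.006]
cell3 top 0.98 [322.9, 234.1] z0 [ 0.432 -0.041  0.006]
cell5 scene 0.98 [323.3, 238.0] z0 [ 0.534 -0.036  0.006]
cell5 top 0.98 [322.9, 234.1] z0 [ 0.432 -0.041  0.006]
```

Run:
```python
from h import *
Z=np.load("c0.npz");pt=Z["pt"]
b=cv2.resize(pt[110:260,270:430],None,fx=5,fy=4,interpolation=2)[:600]
b=cv2.resize(pt[110:260,270:430],None,fx=4,fy=4,interpolation=2)
cv2.imwrite("pics/t1.png",b[:,:,::-1])
```

```text
(no output)
```

View pics/a1.png

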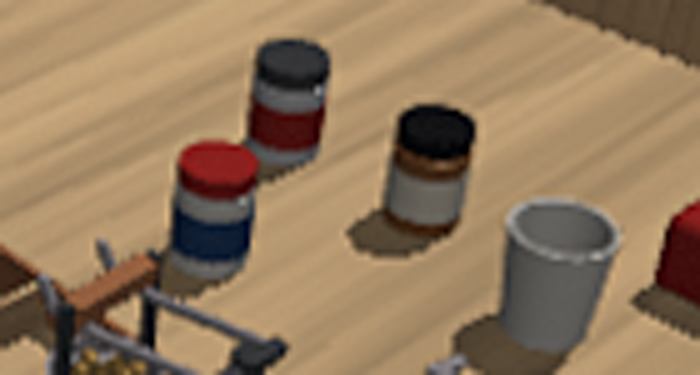

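View pics/b1.png

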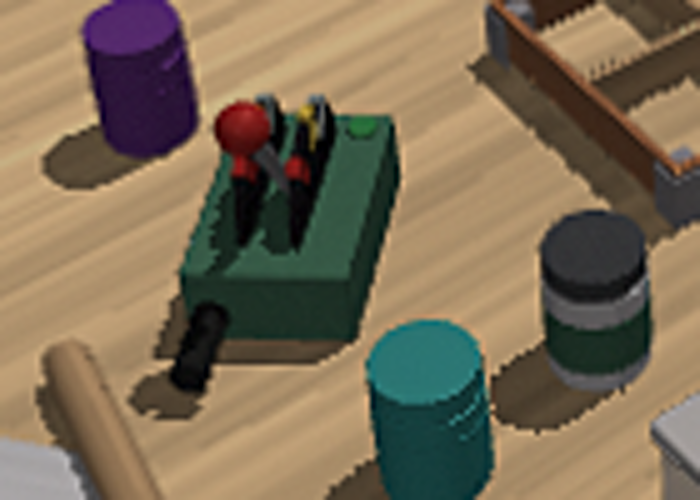

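View pics/t1.png

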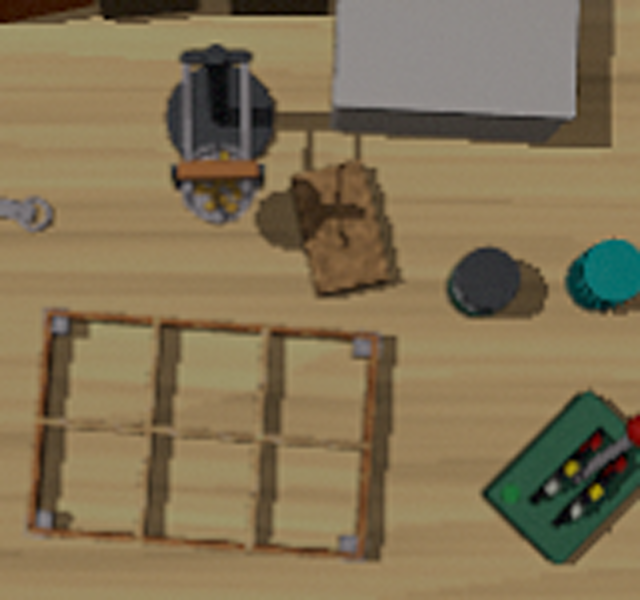

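```bash
cat >> h.py <<'E'
from scipy.optimize import minimize
def sil(c,x,y,r=.028,h=.08):
    a=np.linspace(0,2*np.pi,40); C=np.c_[x+r*np.cos(a),y+r*np.sin(a)]
    P=np.r_[np.c_[C,0*a],np.c_[C,0*a+h]]
    hull=cv2.convexHull(proj(c,P).astype(np.float32))[:,0]
    S=8; m=np.zeros((400,640),np.uint8)
    cv2.fillConvexPoly(m,np.round((hull)*2**S).astype(np.int32),1,shift=S); return m>0
def fitcyl(c,mask,x0):
    f=lambda p:1-(sil(c,*p)&mask).sum()/max(1,(sil(c,*p)|mask).sum())
    r=minimize(f,x0,method="Nelder-Mead",options=dict(initial_simplex=np.array(x0)+[[0,0],[.012,0],[0,.012]],xatol=5e-4,fatol=1e-4))
    return r.x,1-r.fun
def jars(c,snap=True):
    if snap: env.read_camera(c)
    out=[]
    for r in env.regions_of(c,"jar1"):
        if r["conf"]<.3: continue
        u,v,w,h=r["box"]; x=atz(c,u,v,.04)[:2]; p,i=fitcyl(c,r["pixels"],x)
        out.append((round(r["conf"],2),np.round([u,v]),np.round(p,4),round(i,2)))
    return out
E
python3 - <<'E'
from h import *
np.set_printoptions(precision=4,suppress=True)
for c in("scene","top"):
    print(c)
    for o in jars(c): print(*o)
Z=np.load("c0.npz");p=Z["pt"]
# lever box: green pixels
hs=cv2.cvtColor(p,cv2.COLOR_RGB2HSV)
g=((hs[...,0]>60)&(hs[...,0]<85)&(hs[...,1]>90)).astype(np.uint8); 
m=np.zeros_like(g); m[200:260,385:445]=g[200:260,385:445]
pts=np.argwhere(m)[:,::-1].astype(float)
w=np.array([atz("top",u,v,.05)[:2] for u,v in pts]).astype(np.float32)*1000
print("box",cv2.minAreaRect(w))
r=((hs[...,0]<8)|(hs[...,0]>172))&(hs[...,1]>140)&(hs[...,2]>60)
m=np.zeros_like(r);m[205:230,422:448]=r[205:230,422:448]
n,l,s,ce=cv2.connectedComponentsWithStats(m.astype(np.uint8));print("red top",s,ce)
ps=Z["ps"];hs=cv2.cvtColor(ps,cv2.COLOR_RGB2HSV)
r=((hs[...,0]<8)|(hs[...,0]>172))&(hs[...,1]>140)&(hs[...,2]>60)
m=np.zeros_like(r);m[240:275,195:235]=r[240:275,195:235]
n,l,s,ce=cv2.connectedComponentsWithStats(m.astype(np.uint8));print("red sc",s,ce)
E
```

```text
scene
0.83 [189. 241.] [ 0.3    -0.3592] 0.84
0.79 [386. 194.] [0.5143 0.2569] 0.85
0.76 [425. 184.] [0.5851 0.4084] 0.9
0.75 [399. 173.] [0.4615 0.4046] 0.86
0.72 [133. 269.] [ 0.3176 -0.5311] 0.86
0.66 [246. 308.] [ 0.6289 -0.3863] 0.89
0.55 [278. 285.] [ 0.626  -0.2802] 0.95
top
0.69 [195. 225.] [0.455  0.4079] 0.77
0.62 [392. 182.] [ 0.6184 -0.2739] 0.94
0.6 [237. 208.] [0.5146 0.2577] 0.94
0.58 [423. 181.] [ 0.6254 -0.3825] 0.88
0.54 [465. 270.] [ 0.313  -0.5266] 0.95
0.53 [417. 272.] [ 0.301  -0.3616] 0.95
0.5 [199. 191.] [0.5832 0.4088] 0.82
box ((460.6233215332031, -360.7083435058594), (88.12396240234375, 152.89755249023438), 45.96285629272461)
red top [[     0      0    640    400 255936]
 [   427    214      8      8     54]
 [   424    224      3      4      9]
 [   422    227      1      1      1]] [[319.4725 199.4952]
 [430.3889 217.3889]
 [424.8889 225.6667]
 [422.     227.    ]]
red sc [[     0      0    640    400 255878]
 [   203    245     11     16    103]
 [   217    256      5      5     19]] [[319.5524 199.4748]
 [207.9417 251.1456]
 [218.8421 258.2632]]
```

Run:
```python
from h import *
Z=np.load("c0.npz");pt=Z["pt"]
b=cv2.resize(pt[200:260,385:450],None,fx=9,fy=9,interpolation=2)
cv2.imwrite("pics/l1.png",b[:,:,::-1])
b=cv2.resize(pt[180:255,270:375],None,fx=7,fy=7,interpolation=2)
cv2.imwrite("pics/cr1.png",b[:,:,::-1])
```

```text
(no output)
```

View pics/l1.png

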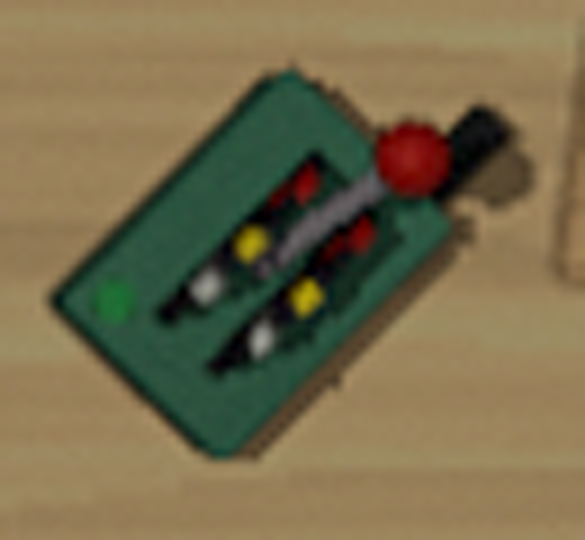

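View pics/cr1.png

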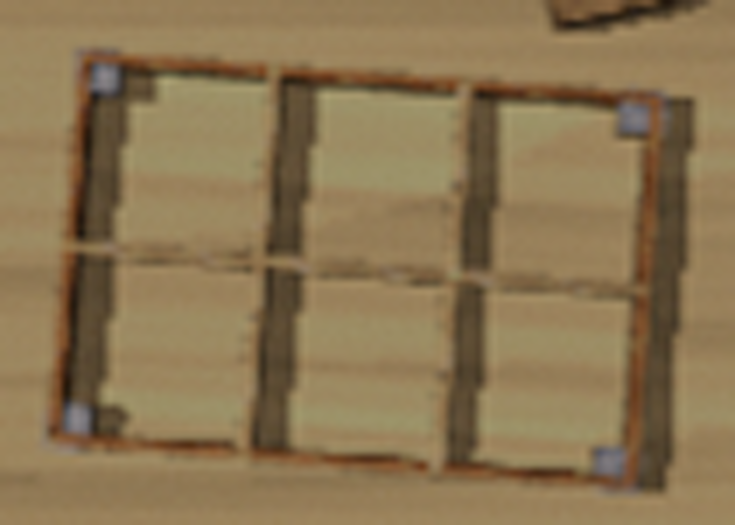

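Run:
```python
from h import *
from scipy.optimize import least_squares
np.set_printoptions(precision=4,suppress=True)
def rect(px,h,a,b,x0):
    W=np.array([atz("top",u,v,h)[:2] for u,v in px])
    L=np.array([[a,b],[a,-b],[-a,b],[-a,-b]])/2
    def f(p):
        c,s=np.cos(p[2]),np.sin(p[2]);return ((L@np.array([[c,s],[-s,c]])+p[:2])-W).ravel()
    r=least_squares(f,x0);return r.x,np.abs(r.fun).max(),W
# order (+x+y),(+x-y),(-x+y),(-x-y)
cr=np.array([(85,55),(660,98),(52,440),(630,487)])/7+[270,180]
r=rect(cr,.042,.198,.294,[.48,-.04,0]);print("crate",r)
p=r[0];c,s=np.cos(p[2]),np.sin(p[2])
for i in range(6):
    l=np.array([(-.048 if i<3 else .048),(-.096,0,.096)[i%3]])
    X=p[:2]+[c*l[0]-s*l[1],s*l[0]+c*l[1]];print("cell",i,X, np.hypot(*X))
bx=np.array([(290,72),(465,232),(52,300),(222,455)])/9+[385,200]
r=rect(bx,.05,.13,.09,[.46,-.36,-.78]);print("box",r)
yaw=r[0][2];c=r[0][:2]
# ball triangulation
C1,d1=ray("top",430.39,217.39);C2,d2=ray("scene",207.5,249.8)
A=np.c_[d1,-d2];t=np.linalg.lstsq(A,C2-C1,rcond=None)[0];B=(C1+d1*t[0]+C2+d2*t[1])/2
print("ball",B,"gap",C1+d1*t[0]-C2-d2*t[1])
ax=np.array([np.cos(yaw),np.sin(yaw)]);ay=np.array([-ax[1],ax[0]])
print("ball in box",(B[:2]-c)@ax,(B[:2]-c)@ay, "hinge in box",(np.array([.449,-.351])-c)@ax,(np.array([.449,-.351])-c)@ay)
# marks on discs: px in crop 9
for nm,a in dict(white=[(207,288),(260,340)],yel=[(250,244),(306,296)],red=[(305,183),(360,235)]).items():
    m=np.mean(a,0)/9+[385,200]
    th={'white':-.6,'yel':-.1,'red':.65}[nm]
    X=atz("top",*m,.055+.045*np.cos(th)); print(nm,"hinge x in box est",(X[:2]-c)@ax-.045*np.sin(th),(X[:2]-c)@ay)
print(c,ax,ay)
# pail/hook
for n,z in (("pail_grip",.207),):
  for cam in("top","scene"):
    env.read_camera(cam);print(n,cam,[(round(o["conf"],2),o["at"]) for o in env.spot_point(cam,n)[:2]])
```

```text
crate (array([ 0.4864, -0.0342, -0.0731]), np.float64(0.0030868572289763363), array([[ 0.5932,  0.1028],
       [ 0.5726, -0.1856],
       [ 0.4005,  0.1166],
       [ 0.3793, -0.1705]]))
cell 0 [ 0.4315 -0.1264] 0.4496400039611152
cell 1 [ 0.4385 -0.0307] 0.43959215863546175
cell 2 [0.4455 0.0651] 0.45026480953480946
cell 3 [ 0.5273 -0.1334] 0.5438688807126894
cell 4 [ 0.5343 -0.0377] 0.5355917215373169
cell 5 [0.5413 0.0581] 0.5443855480731832
box (array([ 0.4498, -0.3553, -0.7963]), np.float64(0.004788211534597686), array([[ 0.5238, -0.3687],
       [ 0.4624, -0.4356],
       [ 0.4359, -0.2761],
       [ 0.3769, -0.341 ]]))
ball [ 0.4881 -0.3919  0.1385] gap [-0.0003 -0.0005  0.0001]
ball in box 0.052940879921318046 0.00186333263731569 hinge in box -0.003648238618997541 0.0024887192142120425
white hinge x in box est -0.0005375033589155101 -0.0009294423637597109
yel hinge x in box est 0.0008053813581505665 0.0001366684771859465
red hinge x in box est 0.0011896210939044312 0.0006803217833419193
[ 0.4498 -0.3553] [ 0.6993 -0.7148] [0.7148 0.6993]
pail_grip top [(0.78, [325.2, 150.4])]
pail_grip scene [(0.96, [363.8, 207.6])]
```

Run:
```python
from h import *
Z=np.load("c0.npz")
b=cv2.resize(Z["pt"][115:175,300:350],None,fx=10,fy=10,interpolation=2)
cv2.imwrite("pics/p1.png",b[:,:,::-1])
b=cv2.resize(Z["ps"][190:300,335:410],None,fx=5,fy=5,interpolation=2)
cv2.imwrite("pics/p2.png",b[:,:,::-1])
```

```text
(no output)
```

View pics/p1.png

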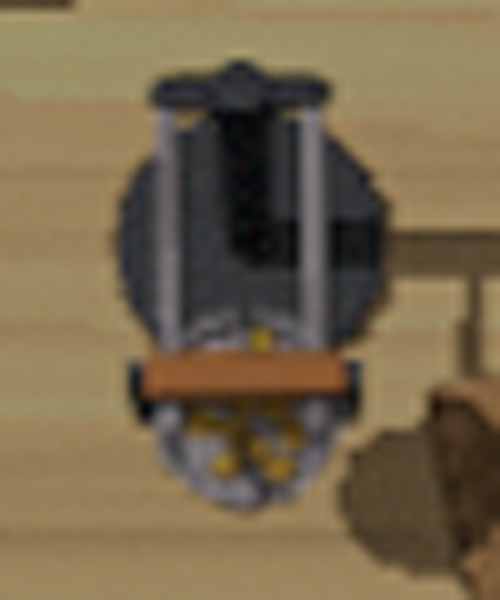

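View pics/p2.png

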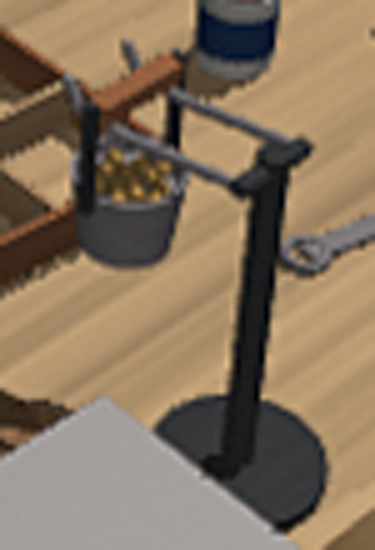

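The lever reads q≈1.16: the triangulated ball is at (0.488,-0.392,0.139), which fits the 100 mm arm. The crate, cells and jars agree across both cameras. The targets are jar1 (black lid, cream label), jar3, jar4 and jar5. There's no jar2.

```bash
cat >> h.py <<'E'
def plan(x,y,z,yaw=None):
    """tool-frame shift in mm (in present frame) and twist so tool y is along world yaw (rad, mod pi)"""
    s,p,R=st(); d=R.T@(np.array([x,y,z])-p)*1000
    tw=0
    if yaw is not None:
        cur=np.arctan2(R[1,1],R[0,1]); e=(yaw-cur+np.pi/2)%np.pi-np.pi/2; tw=-e
    print("t%.1f at"%s["t"],np.round(p,4),"shift",np.round(d,1),"norm %.0f"%np.linalg.norm(d),"twist %.3f"%tw,"j7 %.2f"%s["joint_positions"][6],"yaw %.3f"%np.arctan2(R[1,1],R[0,1]),"grip %.2f"%s["grip_width"],"F",np.round(s["ft_force"],1))
E
python3 -c "
from h import *
plan(.488,-.3915,.22,-.796)"
```

```text
t2.2 at [ 0.1689 -0.6277  0.2356] shift [ 369.5 -145.1   15.7] norm 397 twist -0.512 j7 -0.04 yaw -1.308 grip 1.00 F [ 0.   0.4 -0.3]
```

```bash
python3 -m crank '[{"tx":31,"ty":-12,"tz":0},{"tx":31,"ty":-12,"tz":0},{"tx":31,"ty":-12,"tz":0},{"tx":31,"ty":-12,"tz":0},{"tx":31,"ty":-12,"tz":0},{"tx":31,"ty":-12,"tz":0},{"tx":31,"ty":-12,"tz":0},{"tx":31,"ty":-12,"tz":0},{"tx":31,"ty":-12,"tz":0},{"tx":31,"ty":-12,"tz":0},{"tx":31,"ty":-12,"tz":0},{"tx":28,"ty":-12,"tz":0},{"twist":-0.128},{"twist":-0.128},{"twist":-0.128},{"twist":-0.128},{"tx":0}]' 0.3
python3 -c "
from h import *
plan(.488,-.3915,.1385,-.796)"
```

```text
t2.2 at [ 0.1689 -0.6277  0.2356] shift [ 369.5 -145.1   97.2] norm 409 twist -0.512 j7 -0.04 yaw -1.308 grip 1.00 F [ 0.   0.4 -0.3]invalid input
```

```bash
python3 -m crank '[{"tx":31,"ty":-12}]' 0.3; echo; python3 -m crank '[{"tx":0,"ty":0,"tz":0,"twist":-0.128}]'
```

```text
t: 2.3
position: [0.1691, -0.6276, 0.2356]
tool_rot: [-0.0, 0.981, 0.196, -0.0]
ft_force: [0.6, 0.3, 0.2]
grip_width: 1.005invalid input
```

```bash
python3 -m crank '[{"tx":31,"ty":-12,"tz":0,"twist":-0.128}]' 0.3 2>&1
```

```text
t: 2.4
position: [0.1875, -0.6077, 0.2352]
tool_rot: [0.001, 0.967, 0.255, -0.003]
ft_force: [0.3, -0.9, 0.2]
grip_width: 0.957
```

```bash
python3 -m crank '[{"tx":0,"ty":0,"tz":0,"twist":-0.128},{"tx":0,"ty":0,"tz":0,"twist":-0.128},{"tx":0,"ty":0,"tz":0,"twist":0},{"tx":0,"ty":0,"tz":0,"twist":0}]' 2>&1
python3 -c "
from h import *
plan(.488,-.3915,.22,-.796)"
```

```text
t: 2.8
position: [0.1927, -0.6049, 0.2356]
tool_rot: [0.0, 0.926, 0.376, 0.0]
ft_force: [-0.2, -0.2, 0.3]
grip_width: 0.702
t2.8 at [ 0.1927 -0.6049  0.2356] shift [360.5  53.   15.7] norm 365 twist -0.003 j7 0.35 yaw -0.799 grip 0.70 F [-0.2 -0.2  0.3]
```

```bash
python3 -m crank '[{"tx":36,"ty":5.3,"tz":1.5,"twist":0},{"tx":36,"ty":5.3,"tz":1.5,"twist":0},{"tx":36,"ty":5.3,"tz":1.5,"twist":0},{"tx":36,"ty":5.3,"tz":1.5,"twist":0},{"tx":36,"ty":5.3,"tz":1.5,"twist":0},{"tx":36,"ty":5.3,"tz":1.5,"twist":0},{"tx":36,"ty":5.3,"tz":1.5,"twist":0},{"tx":36,"ty":5.3,"tz":1.5,"twist":0},{"tx":36,"ty":5.3,"tz":1.5,"twist":0},{"tx":36,"ty":5.3,"tz":1.5,"twist":0},{"tx":0,"ty":0,"tz":0,"twist":0},{"tx":0,"ty":0,"tz":0,"twist":0}]' 2>&1
python3 -c "
from h import *
plan(.488,-.3915,.1385,-.796)"
```

```text
t: 4.0
position: [0.4879, -0.3901, 0.2205]
tool_rot: [-0.0, 0.926, 0.378, -0.0]
ft_force: [-1.1, -1.4, 0.4]
grip_width: 0.697
t4.0 at [ 0.4879 -0.3901  0.2205] shift [-0.9  1.1 82. ] norm 82 twist 0.001 j7 -0.25 yaw -0.795 grip 0.70 F [-1.1 -1.4  0.4]
```

```bash
python3 -m crank '[{"tx":-0.5,"ty":1,"tz":28,"twist":0},{"tx":0,"ty":0,"tz":28,"twist":0},{"tx":0,"ty":0,"tz":26,"twist":0},{"tx":0,"ty":0,"tz":0,"twist":0},{"tx":0,"ty":0,"tz":0,"twist":0}]' 2>&1
python3 -m crank '[{"tx":0,"ty":0,"tz":0,"twist":0},{"tx":0,"ty":0,"tz":0,"twist":0},{"tx":0,"ty":0,"tz":0,"twist":0},{"tx":0,"ty":0,"tz":0,"twist":0},{"tx":0,"ty":0,"tz":0,"twist":0},{"tx":0,"ty":0,"tz":0,"twist":0},{"tx":0,"ty":0,"tz":0,"twist":0},{"tx":0,"ty":0,"tz":0,"twist":0}]' 0.8 4 2>&1
python3 - <<'E'
from h import *
plan(.488,-.3915,.1385,-.796)
p,d=env.read_camera("scene");cv2.imwrite("pics/l2.png",cv2.resize(p[170:310,140:300],None,fx=4,fy=4)[:,:,::-1])
E
```

```text
t: 4.5
position: [0.4866, -0.3933, 0.139]
tool_rot: [0.0, 0.926, 0.376, -0.0]
ft_force: [0.6, 0.4, 0.5]
grip_width: 0.699
t: 5.3
position: [0.4886, -0.3927, 0.1394]
tool_rot: [0.001, 0.926, 0.378, 0.001]
ft_force: [2.2, -1.4, 3.9]
grip_width: 0.322
t5.3 at [ 0.4886 -0.3927  0.1394] shift [ 0.4 -1.3  0.9] norm 2 twist -0.000 j7 -0.26 yaw -0.796 grip 0.32 F [ 2.2 -1.4  3.9]
```

View pics/l2.png

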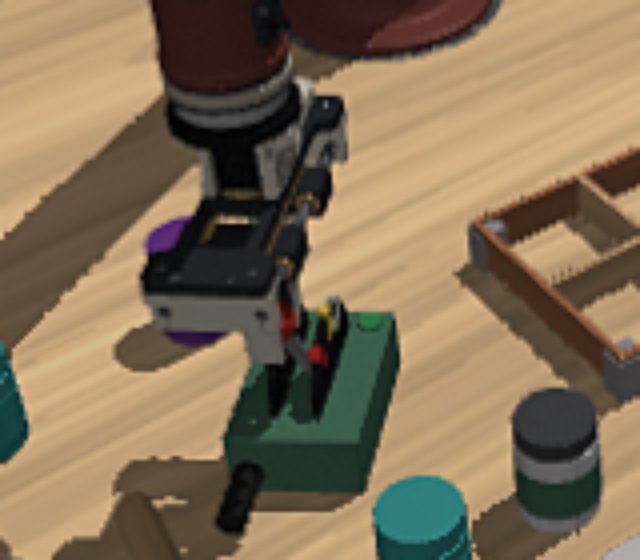

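The view shows the jaws around the red ball at about (285,325) in the crop; a width of 30 mm matches the ball. Next I'll follow the arc to q=0.5.

```bash
python3 -m crank '[{"tx":0,"ty":-4.8,"tz":-2.7,"twist":0},{"tx":0,"ty":-4.8,"tz":-2.6,"twist":0},{"tx":0,"ty":-5.1,"tz":-2.2,"twist":0},{"tx":0,"ty":-5.1,"tz":-2.1,"twist":0},{"tx":0,"ty":-5.2,"tz":-1.6,"twist":0},{"tx":0,"ty":-5.3,"tz":-1.5,"twist":0},{"tx":0,"ty":-5.4,"tz":-1,"twist":0},{"tx":0,"ty":-5.4,"tz":-0.9,"twist":0},{"tx":0,"ty":-5.5,"tz":-0.4,"twist":0},{"tx":0,"ty":-5.5,"tz":-0.3,"twist":0},{"tx":0,"ty":-5.5,"tz":0.2,"twist":0},{"tx":0,"ty":-5.5,"tz":0.3,"twist":0},{"tx":0,"ty":0,"tz":0,"twist":0},{"tx":0,"ty":0,"tz":0,"twist":0},{"tx":0,"ty":0,"tz":0,"twist":0},{"tx":0,"ty":0,"tz":0,"twist":0}]' 2>&1
python3 -c "
from h import *
plan(.4428,-.3482,.1545,-.796)"
```

```text
t: 6.95
position: [0.4427, -0.3459, 0.1532]
tool_rot: [-0.001, 0.926, 0.378, -0.001]
ft_force: [-1.5, 0.2, 3.5]
grip_width: 0.29
t7.0 at [ 0.4427 -0.3459  0.1532] shift [-1.5  1.7 -1.3] norm 3 twist 0.000 j7 -0.29 yaw -0.796 grip 0.29 F [-1.5  0.2  3.5]
```

Opening and lifting, then checking the lever.

```bash
python3 -m crank '[{"tx":0,"ty":0,"tz":0,"twist":0},{"tx":0,"ty":0,"tz":0,"twist":0},{"tx":0,"ty":0,"tz":0,"twist":0},{"tx":0,"ty":0,"tz":0,"twist":0},{"tx":0,"ty":0,"tz":-20,"twist":0},{"tx":0,"ty":0,"tz":-30,"twist":0},{"tx":0,"ty":0,"tz":-40,"twist":0},{"tx":0,"ty":0,"tz":-40,"twist":0},{"tx":40,"ty":0,"tz":0,"twist":0},{"tx":40,"ty":0,"tz":0,"twist":0},{"tx":40,"ty":0,"tz":0,"twist":0},{"tx":0,"ty":0,"tz":0,"twist":0},{"tx":0,"ty":0,"tz":0,"twist":0}]' 0.3 2>&1
python3 - <<'E'
from h import *
p,d=env.read_camera("scene");cv2.imwrite("pics/l3.png",cv2.resize(p[200:300,170:270],None,fx=5,fy=5)[:,:,::-1])
hs=cv2.cvtColor(p,cv2.COLOR_RGB2HSV)
r=((hs[...,0]<8)|(hs[...,0]>172))&(hs[...,1]>140)&(hs[...,2]>60)
m=np.zeros_like(r);m[235:285,195:245]=r[235:285,195:245]
print(cv2.connectedComponentsWithStats(m.astype(np.uint8))[2:])
p,d=env.read_camera("top");cv2.imwrite("pics/l4.png",cv2.resize(p[100:290,330:480],None,fx=3,fy=3)[:,:,::-1])
ax=np.array([.6993,-.7148])
for q in (.3,.4,.5,.6,.7): 
  X=np.r_[np.array([.4498,-.3553])+ax*.1*np.sin(q-.6),.055+.1*np.cos(q-.6)];print(q,proj("scene",X),proj("top",X))
plan(.62,-.277,.2)
E
```

```text
t: 8.25
position: [0.5297, -0.2619, 0.2831]
tool_rot: [-0.0, 0.925, 0.379, -0.0]
ft_force: [-0.3, -0.7, 0.3]
grip_width: 0.698
(array([[     0,      0,    640,    400, 255983],
       [   206,    256,      3,      4,      8],
       [   217,    257,      3,      3,      9]], dtype=int32), array([[319.50707664, 199.49611888],
       [207.25      , 257.875     ],
       [218.        , 258.        ]]))
0.3 [[214.40335391 225.59924131]] [[413.55291748 235.55950266]]
0.4 [[213.34230383 227.14075191]] [[415.84839579 233.44653605]]
0.5 [[212.29419679 229.05018976]] [[418.1271088  231.28462668]]
0.6 [[211.27108359 231.31487588]] [[420.36087931 229.1003722 ]]
0.7 [[210.28522603 233.91689488]] [[422.52217741 226.92075261]]
t8.3 at [ 0.5282 -0.2643  0.2832] shift [57.  73.2 83.1] norm 125 twist 0.000 j7 -0.46 yaw -0.798 grip 0.70 F [ 0.4 -0.2  0.6]
```

View pics/l3.png

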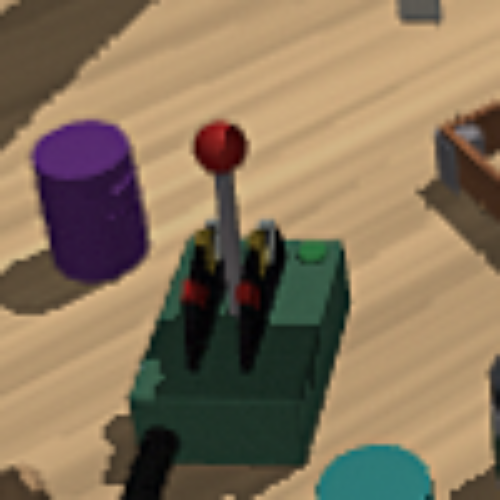

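View pics/l4.png

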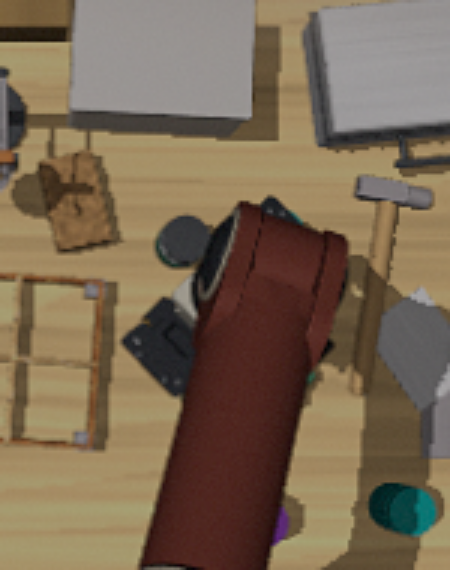

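The scene view shows the ball at (214,229) and the stem next to the yellow marks, so q≈0.5. The arm hides it in the top view, so I'll recheck there later. jar4 is next; I'll check the height of the white box behind it first.

Run:
```python
from h import *
np.set_printoptions(precision=3,suppress=True)
Z=np.load("c0.npz");W=cloud("top",Z["dt"])
print("box top",W[100:130,360:410].reshape(-1,3).mean(0), "front",[atz("top",u,139,W[100:130,360:410,2].mean()) for u in(355,412)])
print("sandblock",W[150:180,348:366].reshape(-1,3).mean(0))
plan(.622,-.277,.16,-.796)
```

```text
box top [ 0.835 -0.249  0.118] front [array([ 0.75 , -0.149,  0.118]), array([ 0.751, -0.34 ,  0.118])]
sandblock [ 0.678 -0.159  0.037]
t8.3 at [ 0.528 -0.264  0.283] shift [ 58.5  74.6 123.1] norm 155 twist -0.002 j7 -0.46 yaw -0.798 grip 0.70 F [ 0.4 -0.2  0.6]
```

```bash
python3 -m crank '[{"tx":15,"ty":19,"tz":25,"twist":0},{"tx":15,"ty":19,"tz":25,"twist":0},{"tx":15,"ty":19,"tz":25,"twist":0},{"tx":14,"ty":18,"tz":25,"twist":0},{"tx":0,"ty":0,"tz":23,"twist":0},{"tx":0,"ty":0,"tz":0,"twist":0},{"tx":0,"ty":0,"tz":0,"twist":0}]' 0 2>&1
python3 -c "
from h import *
plan(.622,-.277,.06,-.796)"
```

```text
t: 9.05
position: [0.6228, -0.2768, 0.1606]
tool_rot: [0.0, 0.926, 0.377, -0.001]
ft_force: [0.1, -0.4, 0.6]
grip_width: 1.002
t9.1 at [ 0.6228 -0.2768  0.1606] shift [ -0.6  -0.4 100.6] norm 101 twist -0.002 j7 -0.52 yaw -0.798 grip 1.00 F [ 0.1 -0.4  0.6]
```

```bash
python3 -m crank '[{"tx":0,"ty":0,"tz":26,"twist":0},{"tx":0,"ty":0,"tz":26,"twist":0},{"tx":0,"ty":0,"tz":26,"twist":0},{"tx":0,"ty":0,"tz":22,"twist":0},{"tx":0,"ty":0,"tz":0,"twist":0},{"tx":0,"ty":0,"tz":0,"twist":0}]' 2>&1
python3 -m crank '[{"tx":0,"ty":0,"tz":0,"twist":0},{"tx":0,"ty":0,"tz":0,"twist":0},{"tx":0,"ty":0,"tz":0,"twist":0},{"tx":0,"ty":0,"tz":0,"twist":0},{"tx":0,"ty":0,"tz":0,"twist":0},{"tx":0,"ty":0,"tz":0,"twist":0},{"tx":0,"ty":0,"tz":0,"twist":0},{"tx":0,"ty":0,"tz":0,"twist":0}]' 0.8 20 2>&1
python3 -m crank '[{"tx":0,"ty":0,"tz":-15,"twist":0},{"tx":0,"ty":0,"tz":-25,"twist":0},{"tx":0,"ty":0,"tz":-25,"twist":0},{"tx":0,"ty":0,"tz":-25,"twist":0},{"tx":0,"ty":0,"tz":-20,"twist":0},{"tx":0,"ty":0,"tz":0,"twist":0},{"tx":0,"ty":0,"tz":0,"twist":0}]' 2>&1
python3 -c "
from h import *
plan(.5273,-.1334,.17,-.796)"
```

```text
t: 9.65
position: [0.6245, -0.2762, 0.0625]
tool_rot: [0.001, 0.926, 0.377, 0.001]
ft_force: [0.2, -0.7, -0.0]
grip_width: 1.001
t: 10.45
position: [0.6248, -0.2759, 0.061]
tool_rot: [0.001, 0.926, 0.378, 0.001]
ft_force: [2.0, -2.7, 1.1]
grip_width: 0.596
t: 11.15
position: [0.6226, -0.2743, 0.1695]
tool_rot: [-0.001, 0.926, 0.378, -0.001]
ft_force: [-0.3, -0.6, -4.5]
grip_width: 0.598
t11.2 at [ 0.6226 -0.2743  0.1695] shift [  30.5 -167.3    0. ] norm 170 twist 0.000 j7 -0.52 yaw -0.796 grip 0.60 F [-0.3 -0.6 -4.5]
```

```bash
python3 -m crank '[{"tx":5,"ty":-28,"tz":0,"twist":0},{"tx":5,"ty":-28,"tz":0,"twist":0},{"tx":5,"ty":-28,"tz":0,"twist":0},{"tx":5,"ty":-28,"tz":0,"twist":0},{"tx":5,"ty":-28,"tz":0,"twist":0},{"tx":5,"ty":-27,"tz":0,"twist":0},{"tx":0,"ty":0,"tz":0,"twist":0},{"tx":0,"ty":0,"tz":0,"twist":0},{"tx":0,"ty":0,"tz":0,"twist":0}]' 2>&1
python3 - <<'E'
from h import *
plan(.5273,-.1334,.069,-.796)
p,d=env.read_camera("scene");cv2.imwrite("pics/c3.png",cv2.resize(p[150:290,200:400],None,fx=4,fy=4)[:,:,::-1])
E
```

```text
t: 12.05
position: [0.5282, -0.1358, 0.1697]
tool_rot: [-0.0, 0.926, 0.377, -0.001]
ft_force: [-0.7, -0.1, -4.5]
grip_width: 0.601
t12.1 at [ 0.5282 -0.1358  0.1697] shift [  1.2  -2.3 100.7] norm 101 twist -0.001 j7 -0.71 yaw -0.797 grip 0.60 F [-0.7 -0.1 -4.5]
```

View pics/c3.png

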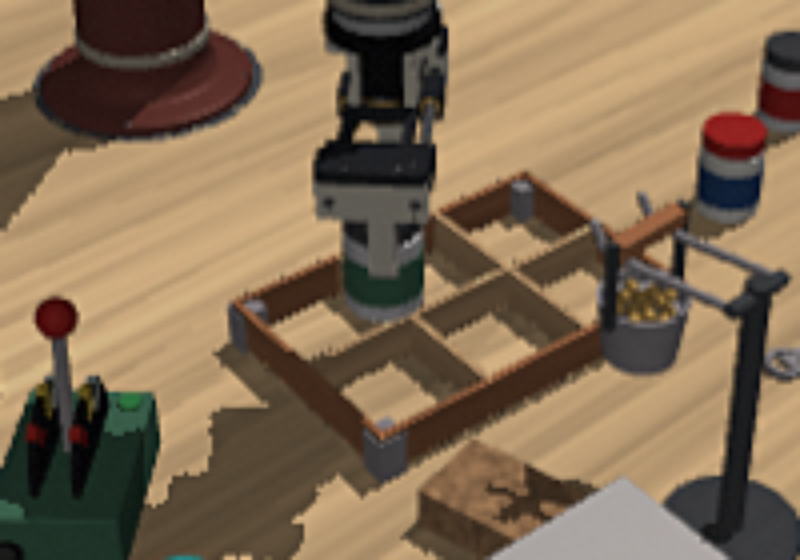

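The jar is gripped upright at crop (380,270), above the right end of the crate. Lowering it into cell 3.

```bash
python3 -m crank '[{"tx":1,"ty":-2,"tz":20,"twist":0},{"tx":0,"ty":0,"tz":25,"twist":0},{"tx":0,"ty":0,"tz":25,"twist":0},{"tx":0,"ty":0,"tz":15,"twist":0},{"tx":0,"ty":0,"tz":10,"twist":0},{"tx":0,"ty":0,"tz":4,"twist":0},{"tx":0,"ty":0,"tz":2,"twist":0},{"tx":0,"ty":0,"tz":0,"twist":0},{"tx":0,"ty":0,"tz":0,"twist":0}]' 2>&1
```

```text
t: 13.0
position: [0.5284, -0.1328, 0.0702]
tool_rot: [0.0, 0.926, 0.378, 0.001]
ft_force: [0.7, 0.0, -4.5]
grip_width: 0.6
```

```bash
python3 -m crank '[{"tx":0,"ty":0,"tz":2,"twist":0},{"tx":0,"ty":0,"tz":1,"twist":0},{"tx":0,"ty":0,"tz":0,"twist":0},{"tx":0,"ty":0,"tz":0,"twist":0}]' 2>&1
python3 -m crank '[{"tx":0,"ty":0,"tz":0,"twist":0},{"tx":0,"ty":0,"tz":0,"twist":0},{"tx":0,"ty":0,"tz":0,"twist":0},{"tx":0,"ty":0,"tz":0,"twist":0},{"tx":0,"ty":0,"tz":-20,"twist":0},{"tx":0,"ty":0,"tz":-35,"twist":0},{"tx":0,"ty":0,"tz":-40,"twist":0},{"tx":0,"ty":0,"tz":-40,"twist":0},{"tx":0,"ty":0,"tz":-40,"twist":0},{"tx":0,"ty":0,"tz":0,"twist":0},{"tx":0,"ty":0,"tz":0,"twist":0}]' 0.2 2>&1
python3 - <<'E'
from h import *
p,d=env.read_camera("scene");cv2.imwrite("pics/c4.png",cv2.resize(p[150:290,200:400],None,fx=4,fy=4)[:,:,::-1])
pt,dt=env.read_camera("top");cv2.imwrite("pics/t4.png",pt[:,:,::-1])
plan(.69,-.05,.30,0)
E
```

```text
t: 13.4
position: [0.528, -0.1327, 0.0669]
tool_rot: [0.0, 0.926, 0.378, 0.0]
ft_force: [-0.4, 0.3, -1.4]
grip_width: 0.598
t: 14.5
position: [0.5279, -0.1327, 0.2423]
tool_rot: [0.001, 0.926, 0.378, 0.001]
ft_force: [-0.4, 0.1, 0.0]
grip_width: 0.803
t14.6 at [ 0.5267 -0.1325  0.2402] shift [174.3  55.1 -60.3] norm 193 twist -0.796 j7 -0.69 yaw -0.796 grip 0.80 F [ 0.3  0.3 -0.7]
```

View pics/c4.png

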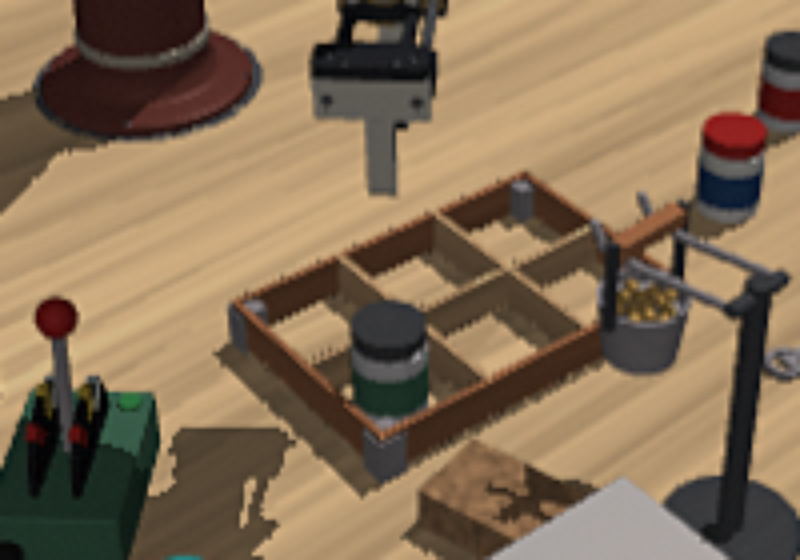

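View pics/t4.png

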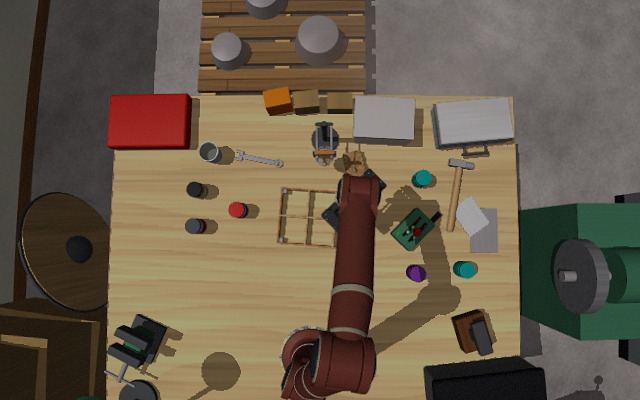

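jar4 stands upright in cell 3 (crop (390,360)), and the top view puts the lever ball at about (418,231), the predicted spot for q=0.5. Next is the pail.

Run:
```python
from h import *
np.set_printoptions(precision=4,suppress=True)
a=np.array([(143,375),(350,372),(246,373),(168,110),(312,105),(172,345),(314,340)])/10+[300,115]
for p,z in zip(a,[.214,.214,.214,.207,.207,.207,.207]): print(atz("top",*p,z))
for p in([363.8,207.6],[366.7,209.2]): print("scene",atz("scene",*p,.207))
pt,_=env.read_camera("top");hs=cv2.cvtColor(pt,cv2.COLOR_RGB2HSV)
r=((hs[...,0]<8)|(hs[...,0]>172))&(hs[...,1]>140)&(hs[...,2]>60)
m=np.zeros_like(r);m[205:250,395:448]=r[205:250,395:448]
print(cv2.connectedComponentsWithStats(m.astype(np.uint8))[2:])
```

```text
[ 0.6847 -0.0169  0.214 ]
[ 0.6858 -0.0812  0.214 ]
[ 0.6854 -0.0489  0.214 ]
[ 0.7709 -0.0238  0.207 ]
[ 0.7725 -0.0691  0.207 ]
[ 0.6957 -0.0256  0.207 ]
[ 0.6973 -0.07    0.207 ]
scene [ 0.6899 -0.0403  0.207 ]
scene [ 0.6997 -0.0399  0.207 ]
(array([[     0,      0,    640,    400, 255951],
       [   418,    219,      2,      3,      5],
       [   425,    225,      1,      2,      2],
       [   414,    229,      8,      7,     42]], dtype=int32), array([[319.4812, 199.4941],
       [418.6   , 220.2   ],
       [425.    , 225.5   ],
       [417.2381, 231.8571]]))
```

```bash
python3 -m crank '[{"tx":0,"ty":0,"tz":-10,"twist":-0.136},{"tx":0,"ty":0,"tz":-10,"twist":-0.136},{"tx":0,"ty":0,"tz":-10,"twist":-0.136},{"tx":0,"ty":0,"tz":-10,"twist":-0.136},{"tx":0,"ty":0,"tz":-10,"twist":-0.136},{"tx":0,"ty":0,"tz":-10,"twist":-0.136},{"tx":0,"ty":0,"tz":0,"twist":0},{"tx":0,"ty":0,"tz":0,"twist":0}]' 0.55 2>&1
python3 - <<'E'
from h import *
plan(.686,-.048,.30,.02)
p,_=env.read_camera("scene")
im=p.copy()
b=np.array([.686,-.048]);u=np.array([-.02,1])
P=[np.r_[b+u*k,z] for k in(-.031,.031) for z in (.2,.214)]
big=cv2.resize(im[180:260,320:410],None,fx=7,fy=7)
for q in proj("scene",P): cv2.circle(big,tuple(int(x) for x in ((q-[320,180]+.5)*7)),4,(0,255,0),-1)
cv2.imwrite("pics/pg.png",big[:,:,::-1])
E
```

```text
t: 15.45
position: [0.5273, -0.1327, 0.3001]
tool_rot: [-0.001, 0.701, 0.713, -0.0]
ft_force: [0.4, 0.4, -0.1]
grip_width: 0.452
t15.4 at [ 0.5273 -0.1327  0.3001] shift [ 82.  160.2  -0.2] norm 180 twist -0.003 j7 0.04 yaw 0.017 grip 0.45 F [ 0.4  0.4 -0.1]
```

View pics/pg.png

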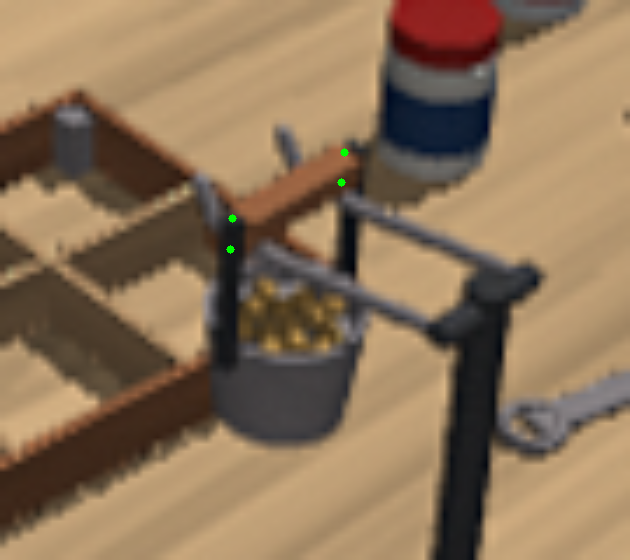

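The projected bar ends land within about 1.5 px of the wooden bar. I'll nudge x by +2 mm and approach.

```bash
python3 -m crank '[{"tx":14,"ty":27,"tz":0,"twist":0},{"tx":14,"ty":27,"tz":0,"twist":0},{"tx":14,"ty":27,"tz":0,"twist":0},{"tx":14,"ty":27,"tz":0,"twist":0},{"tx":14,"ty":27,"tz":0,"twist":0},{"tx":13,"ty":27,"tz":0,"twist":0},{"tx":0,"ty":0,"tz":0,"twist":0},{"tx":0,"ty":0,"tz":0,"twist":0}]' 2>&1
python3 -c "
from h import *
plan(.688,-.0475,.206,.02)"
```

```text
t: 16.3
position: [0.6877, -0.0459, 0.2997]
tool_rot: [-0.001, 0.7, 0.714, -0.001]
ft_force: [0.1, 0.4, -0.5]
grip_width: 0.449
t16.3 at [ 0.6877 -0.0459  0.2997] shift [-1.6  0.6 93.7] norm 94 twist 0.000 j7 -0.12 yaw 0.020 grip 0.45 F [ 0.1  0.4 -0.5]
```

```bash
python3 -m crank '[{"tx":-1.6,"ty":0.5,"tz":20,"twist":0},{"tx":0,"ty":0,"tz":20,"twist":0},{"tx":0,"ty":0,"tz":15,"twist":0},{"tx":0,"ty":0,"tz":10,"twist":0},{"tx":0,"ty":0,"tz":0,"twist":0},{"tx":0,"ty":0,"tz":0,"twist":0}]' 2>&1
python3 - <<'E'
from h import *
plan(.688,-.0475,.206,.02)
p,_=env.read_camera("scene")
cv2.imwrite("pics/pg2.png",cv2.resize(p[160:260,310:410],None,fx=6,fy=6)[:,:,::-1])
E
```

```text
t: 16.9
position: [0.6886, -0.0485, 0.2372]
tool_rot: [0.0, 0.7, 0.714, 0.0]
ft_force: [0.2, -0.3, 0.5]
grip_width: 0.448
t16.9 at [ 0.6886 -0.0485  0.2372] shift [ 1.1 -0.6 31.2] norm 31 twist -0.001 j7 -0.14 yaw 0.019 grip 0.45 F [ 0.2 -0.3  0.5]
```

View pics/pg2.png

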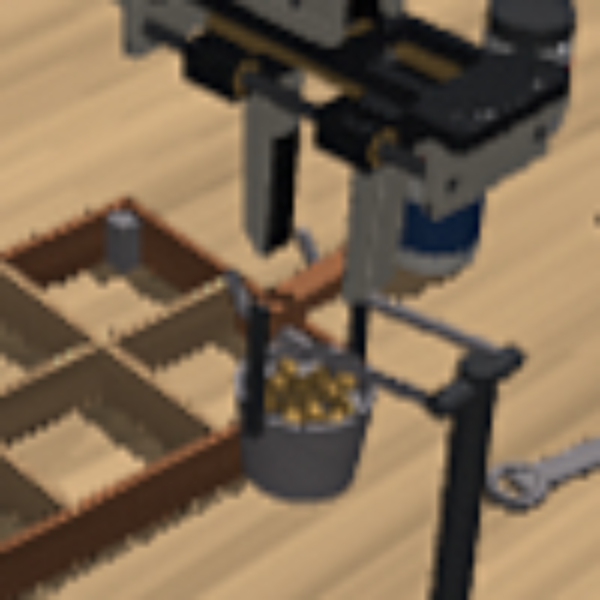

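The fingers straddle the bar (crop (300,280)) and sit between the prongs. Going down to close.

```bash
python3 -m crank '[{"tx":1,"ty":0,"tz":10,"twist":0},{"tx":0,"ty":0,"tz":10,"twist":0},{"tx":0,"ty":0,"tz":10,"twist":0},{"tx":0,"ty":0,"tz":0,"twist":0},{"tx":0,"ty":0,"tz":0,"twist":0}]' 2>&1
python3 -m crank '[{"tx":0,"ty":0,"tz":0,"twist":0},{"tx":0,"ty":0,"tz":0,"twist":0},{"tx":0,"ty":0,"tz":0,"twist":0},{"tx":0,"ty":0,"tz":0,"twist":0},{"tx":0,"ty":0,"tz":0,"twist":0},{"tx":0,"ty":0,"tz":0,"twist":0}]' 1 35 2>&1
python3 -m crank '[{"tx":0,"ty":0,"tz":-5,"twist":0},{"tx":0,"ty":0,"tz":-7,"twist":0},{"tx":0,"ty":0,"tz":-7,"twist":0},{"tx":0,"ty":0,"tz":-6,"twist":0},{"tx":0,"ty":0,"tz":0,"twist":0},{"tx":0,"ty":0,"tz":0,"twist":0}]' 2>&1
python3 - <<'E'
from h import *
plan(.57,-.05,.235,.02)
p,_=env.read_camera("scene")
cv2.imwrite("pics/pg3.png",cv2.resize(p[160:260,310:410],None,fx=6,fy=6)[:,:,::-1])
E
```

```text
t: 17.45
position: [0.6884, -0.047, 0.2059]
tool_rot: [-0.0, 0.7, 0.714, -0.0]
ft_force: [0.2, -0.9, 0.1]
grip_width: 0.448
t: 18.05
position: [0.688, -0.047, 0.2068]
tool_rot: [-0.0, 0.7, 0.714, -0.0]
ft_force: [-3.1, 0.4, 3.0]
grip_width: 0.149
t: 18.65
position: [0.6886, -0.047, 0.2316]
tool_rot: [0.0, 0.7, 0.714, 0.0]
ft_force: [0.4, 0.3, -4.0]
grip_width: 0.148
t18.6 at [ 0.6886 -0.047   0.2316] shift [  -0.6 -118.6   -3.4] norm 119 twist 0.000 j7 -0.14 yaw 0.020 grip 0.15 F [ 0.4  0.3 -4. ]
```

View pics/pg3.png

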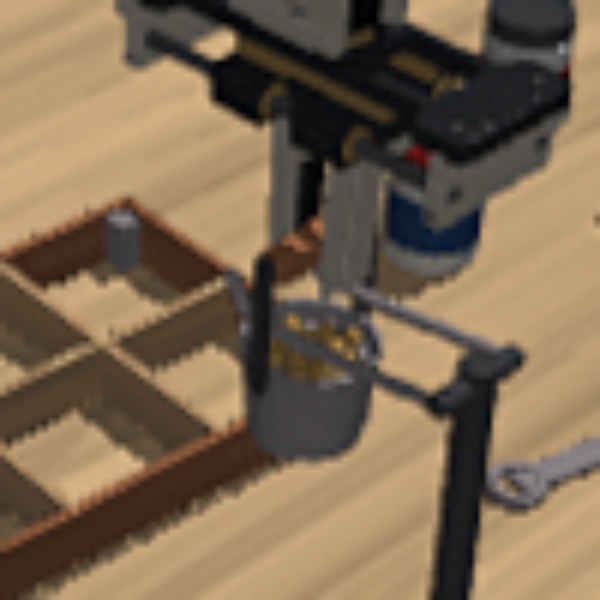

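The pail is lifted 25 mm and hangs clear (width 13.8 mm, 4 N). Backing out along the prongs.

```bash
python3 -m crank '[{"tx":0,"ty":-6,"tz":0,"twist":0},{"tx":0,"ty":-10,"tz":0,"twist":0},{"tx":0,"ty":-12,"tz":0,"twist":0},{"tx":0,"ty":-14,"tz":0,"twist":0},{"tx":0,"ty":-14,"tz":0,"twist":0},{"tx":0,"ty":-14,"tz":0,"twist":0},{"tx":0,"ty":-14,"tz":0,"twist":0},{"tx":0,"ty":-14,"tz":0,"twist":0},{"tx":0,"ty":-14,"tz":0,"twist":0},{"tx":0,"ty":-10,"tz":0,"twist":0},{"tx":0,"ty":-6,"tz":0,"twist":0},{"tx":0,"ty":-6,"tz":0,"twist":0.093},{"tx":0,"ty":0,"tz":0,"twist":0},{"tx":0,"ty":0,"tz":0,"twist":0}]' 2>&1
python3 - <<'E'
from h import *
plan(.5343,-.0377,.117,-.073)
p,_=env.read_camera("scene")
cv2.imwrite("pics/pg4.png",cv2.resize(p[130:270,230:410],None,fx=4,fy=4)[:,:,::-1])
E
```

```text
t: 20.1
position: [0.555, -0.0496, 0.2316]
tool_rot: [0.0, 0.732, 0.682, 0.0]
ft_force: [0.3, -0.4, -3.7]
grip_width: 0.147
t20.1 at [ 0.555  -0.0496  0.2316] shift [ 10.4 -21.6 114.6] norm 117 twist 0.002 j7 -0.23 yaw -0.071 grip 0.15 F [ 0.3 -0.4 -3.7]
```

View pics/pg4.png

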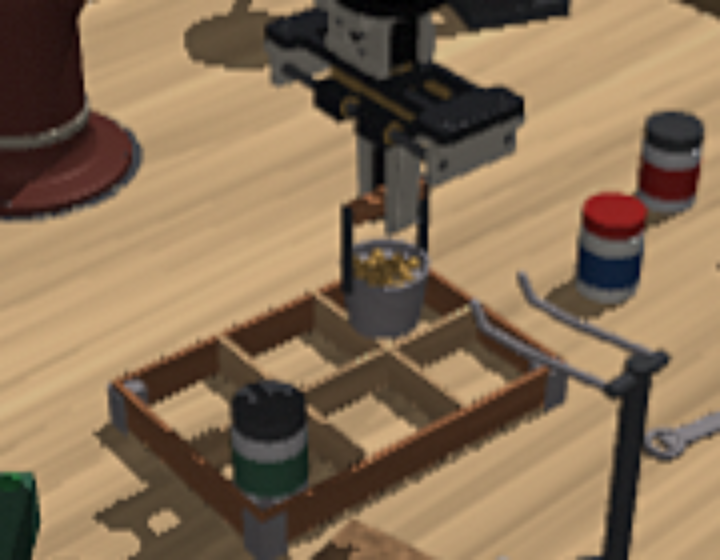

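The pail is off the stand and upright above the crate. Lowering it into cell 4.

```bash
python3 -m crank '[{"tx":5,"ty":-11,"tz":0,"twist":0},{"tx":5,"ty":-11,"tz":0,"twist":0},{"tx":0,"ty":0,"tz":15,"twist":0},{"tx":0,"ty":0,"tz":20,"twist":0},{"tx":0,"ty":0,"tz":20,"twist":0},{"tx":0,"ty":0,"tz":20,"twist":0},{"tx":0,"ty":0,"tz":20,"twist":0},{"tx":0,"ty":0,"tz":15,"twist":0},{"tx":0,"ty":0,"tz":7,"twist":0},{"tx":0,"ty":0,"tz":4,"twist":0},{"tx":0,"ty":0,"tz":0,"twist":0},{"tx":0,"ty":0,"tz":0,"twist":0}]' 2>&1
python3 -m crank '[{"tx":0,"ty":0,"tz":2,"twist":0},{"tx":0,"ty":0,"tz":0,"twist":0},{"tx":0,"ty":0,"tz":2,"twist":0},{"tx":0,"ty":0,"tz":0,"twist":0},{"tx":0,"ty":0,"tz":0,"twist":0}]' 2>&1
```

```text
t: 21.35
position: [0.534, -0.038, 0.1112]
tool_rot: [0.001, 0.732, 0.681, 0.001]
ft_force: [-1.0, 0.3, -4.1]
grip_width: 0.148
t: 21.85
position: [0.5334, -0.0381, 0.1065]
tool_rot: [-0.0, 0.732, 0.681, -0.0]
ft_force: [0.6, -0.2, -3.6]
grip_width: 0.145
```

```bash
python3 -m crank '[{"tx":0,"ty":0,"tz":2,"twist":0},{"tx":0,"ty":0,"tz":0,"twist":0},{"tx":0,"ty":0,"tz":0,"twist":0}]' 2>&1
```

```text
t: 22.15
position: [0.5333, -0.0381, 0.1044]
tool_rot: [-0.0, 0.732, 0.681, -0.0]
ft_force: [-2.0, -0.3, -4.4]
grip_width: 0.148
```

```bash
python3 -m crank '[{"tx":0,"ty":0,"tz":1,"twist":0},{"tx":0,"ty":0,"tz":0,"twist":0},{"tx":0,"ty":0,"tz":0,"twist":0}]' 2>&1;python3 -m crank '[{"tx":0,"ty":0,"tz":1,"twist":0},{"tx":0,"ty":0,"tz":0,"twist":0},{"tx":0,"ty":0,"tz":0,"twist":0}]' 2>&1
python3 - <<'E'
from h import *
p,_=env.read_camera("scene")
cv2.imwrite("pics/pg5.png",cv2.resize(p[160:260,280:380],None,fx=6,fy=6)[:,:,::-1])
E
```

```text
t: 22.45
position: [0.5334, -0.0381, 0.1035]
tool_rot: [-0.0, 0.732, 0.681, 0.0]
ft_force: [-0.4, 0.7, -4.1]
grip_width: 0.143
t: 22.75
position: [0.5333, -0.0381, 0.1024]
tool_rot: [-0.0, 0.732, 0.681, -0.0]
ft_force: [-0.9, -0.6, -2.8]
grip_width: 0.148
```

View pics/pg5.png

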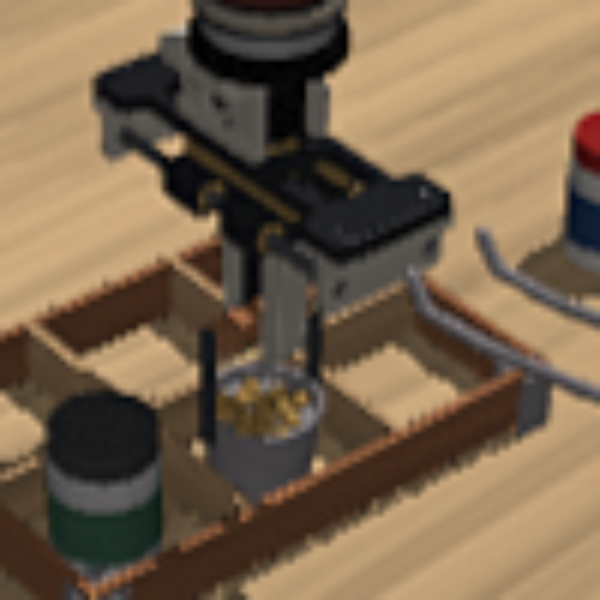

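Contact is starting (the force has dropped to 2.8 N). I'll go down a touch more, then release.

```bash
python3 -m crank '[{"tx":0,"ty":0,"tz":0.7,"twist":0},{"tx":0,"ty":0,"tz":0,"twist":0},{"tx":0,"ty":0,"tz":0,"twist":0}]' 2>&1
python3 -m crank '[{"tx":0,"ty":0,"tz":0,"twist":0},{"tx":0,"ty":0,"tz":0,"twist":0},{"tx":0,"ty":0,"tz":0,"twist":0},{"tx":0,"ty":0,"tz":0,"twist":0},{"tx":0,"ty":0,"tz":-10,"twist":0},{"tx":0,"ty":0,"tz":-20,"twist":0},{"tx":0,"ty":0,"tz":-35,"twist":0},{"tx":0,"ty":0,"tz":-40,"twist":0},{"tx":0,"ty":0,"tz":-30,"twist":0},{"tx":0,"ty":0,"tz":0,"twist":0},{"tx":0,"ty":0,"tz":0,"twist":0}]' 0.6 2>&1
python3 - <<'E'
from h import *
p,_=env.read_camera("scene")
cv2.imwrite("pics/pg6.png",cv2.resize(p[160:260,280:400],None,fx=6,fy=6)[:,:,::-1])
for o in jars("scene",0): print(*o)
for o in jars("top"): print(*o)
plan(.5145,.257,.17,.46)
E
```

```text
t: 23.1
position: [0.5335, -0.0381, 0.1024]
tool_rot: [0.0, 0.732, 0.681, 0.0]
ft_force: [-1.2, 0.5, 2.6]
grip_width: 0.145
t: 24.2
position: [0.5334, -0.0382, 0.2376]
tool_rot: [0.001, 0.732, 0.681, 0.0]
ft_force: [-0.0, -0.6, -0.5]
grip_width: 0.398
0.95 [426. 184.] [0.586  0.4073] 0.85
0.92 [189. 241.] [ 0.304  -0.3621] 0.84
0.88 [245. 309.] [ 0.6299 -0.3847] 0.86
0.86 [398. 172.] [0.4643 0.3992] 0.85
0.86 [133. 269.] [ 0.3144 -0.5296] 0.88
0.73 [384. 193.] [0.5157 0.2583] 0.8
0.6 [298. 241.] [ 0.5175 -0.1277] 0.81
0.54 [214. 245.] [ 0.3665 -0.3073] 0.27
0.8 [198. 190.] [0.5858 0.408 ] 0.92
0.72 [418. 272.] [ 0.2998 -0.3627] 0.97
0.69 [196. 226.] [0.4586 0.413 ] 0.75
0.69 [464. 270.] [ 0.3127 -0.5282] 0.88
0.54 [237. 211.] [0.5134 0.255 ] 0.89
0.5 [421. 180.] [ 0.6308 -0.386 ] 0.78
0.47 [351. 209.] [ 0.5233 -0.1355] 0.76
t24.4 at [ 0.5325 -0.0382  0.2354] shift [293.1 -39.2  65.5] norm 303 twist -0.533 j7 -0.25 yaw -0.073 grip 0.40 F [ 0.8 -0.  -1. ]
```

View pics/pg6.png

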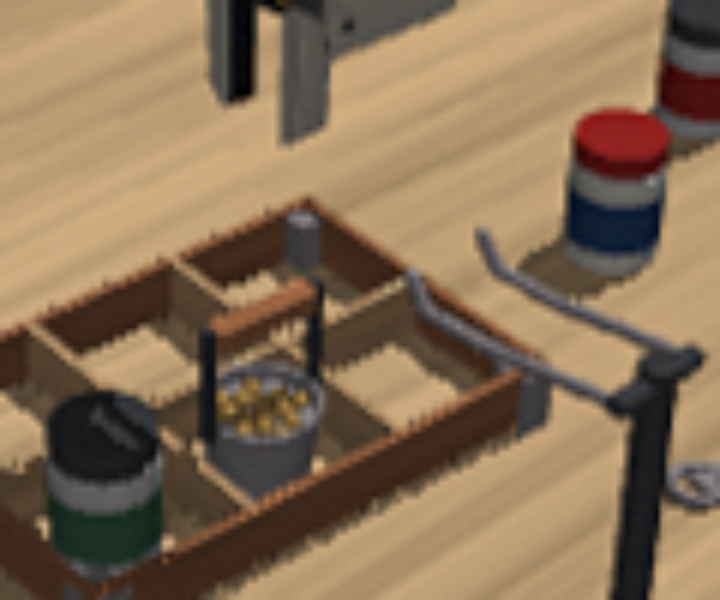

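The pail stands upright in cell 4. jar3 next, at (0.5145,0.257), going to cell 5. The present yaw suits it.

```bash
python3 -m crank '[{"tx":30,"ty":-4,"tz":0,"twist":0},{"tx":30,"ty":-4,"tz":0,"twist":0},{"tx":30,"ty":-4,"tz":5,"twist":0},{"tx":30,"ty":-4,"tz":10,"twist":0},{"tx":30,"ty":-4,"tz":10,"twist":0},{"tx":30,"ty":-4,"tz":10,"twist":0},{"tx":30,"ty":-4,"tz":10,"twist":0},{"tx":30,"ty":-4,"tz":10,"twist":0},{"tx":30,"ty":-4,"tz":10,"twist":0},{"tx":22,"ty":-3,"tz":0,"twist":0},{"tx":0,"ty":0,"tz":0,"twist":0},{"tx":0,"ty":0,"tz":0,"twist":0},{"tx":0,"ty":0,"tz":0,"twist":0}]' 0 2>&1
python3 -c "
from h import *
plan(.5145,.257,.06,-.073)"
```

```text
t: 25.7
position: [0.5162, 0.2537, 0.1714]
tool_rot: [0.001, 0.733, 0.68, -0.001]
ft_force: [0.6, -0.0, 0.3]
grip_width: 0.999
t25.7 at [0.5162 0.2537 0.1714] shift [  3.4  -1.9 111.4] norm 111 twist -0.003 j7 -0.83 yaw -0.076 grip 1.00 F [ 0.6 -0.   0.3]
```

```bash
python3 -m crank '[{"tx":3.4,"ty":-2,"tz":20,"twist":0},{"tx":0,"ty":0,"tz":26,"twist":0},{"tx":0,"ty":0,"tz":26,"twist":0},{"tx":0,"ty":0,"tz":23,"twist":0},{"tx":0,"ty":0,"tz":16,"twist":0},{"tx":0,"ty":0,"tz":0,"twist":0},{"tx":0,"ty":0,"tz":0,"twist":0}]' 2>&1
python3 -m crank '[{"tx":0,"ty":0,"tz":0,"twist":0},{"tx":0,"ty":0,"tz":0,"twist":0},{"tx":0,"ty":0,"tz":0,"twist":0},{"tx":0,"ty":0,"tz":0,"twist":0},{"tx":0,"ty":0,"tz":0,"twist":0},{"tx":0,"ty":0,"tz":0,"twist":0},{"tx":0,"ty":0,"tz":0,"twist":0},{"tx":0,"ty":0,"tz":0,"twist":0}]' 0.8 20 2>&1
python3 -m crank '[{"tx":0,"ty":0,"tz":-15,"twist":0},{"tx":0,"ty":0,"tz":-25,"twist":0},{"tx":0,"ty":0,"tz":-25,"twist":0},{"tx":0,"ty":0,"tz":-25,"twist":0},{"tx":0,"ty":0,"tz":-25,"twist":0},{"tx":0,"ty":0,"tz":-15,"twist":0},{"tx":0,"ty":0,"tz":0,"twist":0},{"tx":0,"ty":0,"tz":0,"twist":0}]' 2>&1
python3 -c "
from h import *
plan(.5413,.0581,.19,-.073)"
```

```text
t: 26.4
position: [0.5147, 0.2583, 0.0611]
tool_rot: [0.0, 0.733, 0.68, -0.0]
ft_force: [0.2, -0.1, 0.7]
grip_width: 0.998
t: 27.2
position: [0.515, 0.2597, 0.0612]
tool_rot: [0.0, 0.733, 0.681, 0.001]
ft_force: [2.3, -0.7, 2.1]
grip_width: 0.597
t: 28.0
position: [0.5127, 0.2588, 0.1894]
tool_rot: [-0.0, 0.732, 0.681, -0.002]
ft_force: [-0.2, 0.4, -3.7]
grip_width: 0.602
t28.0 at [0.5127 0.2588 0.1894] shift [-198.1   43.1   -0.3] norm 203 twist 0.000 j7 -0.82 yaw -0.073 grip 0.60 F [-0.2  0.4 -3.7]
```

```bash
python3 -m crank '[{"tx":-28,"ty":6,"tz":0,"twist":0},{"tx":-28,"ty":6,"tz":0,"twist":0},{"tx":-28,"ty":6,"tz":0,"twist":0},{"tx":-28,"ty":6,"tz":0,"twist":0},{"tx":-28,"ty":6,"tz":0,"twist":0},{"tx":-28,"ty":6,"tz":0,"twist":0},{"tx":-28,"ty":6,"tz":0,"twist":0},{"tx":0,"ty":0,"tz":0,"twist":0},{"tx":0,"ty":0,"tz":0,"twist":0},{"tx":0,"ty":0,"tz":0,"twist":0}]' 2>&1
python3 -c "
from h import *
plan(.5413,.0581,.0675,-.073)"
```

```text
t: 29.0
position: [0.5407, 0.0624, 0.1898]
tool_rot: [-0.001, 0.732, 0.682, -0.0]
ft_force: [-0.4, 0.0, -3.1]
grip_width: 0.599
t29.0 at [0.5407 0.0624 0.1898] shift [ -4.3   1.2 122.3] norm 122 twist 0.002 j7 -0.48 yaw -0.071 grip 0.60 F [-0.4  0.  -3.1]
```

```bash
python3 -m crank '[{"tx":-4,"ty":1,"tz":15,"twist":0},{"tx":0,"ty":0,"tz":25,"twist":0},{"tx":0,"ty":0,"tz":25,"twist":0},{"tx":0,"ty":0,"tz":22,"twist":0},{"tx":0,"ty":0,"tz":18,"twist":0},{"tx":0,"ty":0,"tz":10,"twist":0},{"tx":0,"ty":0,"tz":5,"twist":0},{"tx":0,"ty":0,"tz":2,"twist":0},{"tx":0,"ty":0,"tz":0,"twist":0},{"tx":0,"ty":0,"tz":0,"twist":0}]' 2>&1
```

```text
t: 30.0
position: [0.5429, 0.0571, 0.0696]
tool_rot: [0.0, 0.732, 0.681, 0.001]
ft_force: [0.1, 0.3, -3.5]
grip_width: 0.596
```

```bash
python3 -m crank '[{"tx":0,"ty":0,"tz":1.5,"twist":0},{"tx":0,"ty":0,"tz":1,"twist":0},{"tx":0,"ty":0,"tz":0,"twist":0},{"tx":0,"ty":0,"tz":0,"twist":0}]' 2>&1
python3 -m crank '[{"tx":0,"ty":0,"tz":0,"twist":0},{"tx":0,"ty":0,"tz":0,"twist":0},{"tx":0,"ty":0,"tz":0,"twist":0},{"tx":0,"ty":0,"tz":0,"twist":0},{"tx":0,"ty":0,"tz":-20,"twist":0},{"tx":0,"ty":0,"tz":-35,"twist":0},{"tx":0,"ty":0,"tz":-40,"twist":0},{"tx":0,"ty":0,"tz":-40,"twist":0},{"tx":0,"ty":0,"tz":0,"twist":0},{"tx":0,"ty":0,"tz":0,"twist":0}]' 0.2 2>&1
python3 - <<'E'
from h import *
p,_=env.read_camera("scene")
cv2.imwrite("pics/j3.png",cv2.resize(p[150:290,260:460],None,fx=4,fy=4)[:,:,::-1])
for o in jars("scene",0): print(*o)
for o in jars("top"): print(*o)
plan(.46,.407,.17,-.073)
E
```

```text
t: 30.4
position: [0.5428, 0.0569, 0.0671]
tool_rot: [0.0, 0.732, 0.681, 0.0]
ft_force: [-1.0, 0.1, 3.6]
grip_width: 0.601
t: 31.4
position: [0.5426, 0.0568, 0.2019]
tool_rot: [0.001, 0.732, 0.681, 0.001]
ft_force: [-0.8, 0.1, -0.4]
grip_width: 0.803
0.94 [425. 182.] [0.5848 0.4081] 0.81
0.93 [188. 239.] [ 0.3017 -0.3614] 0.87
0.86 [244. 310.] [ 0.6305 -0.3845] 0.9
0.8 [398. 173.] [0.4612 0.4059] 0.9
0.75 [134. 270.] [ 0.3142 -0.5296] 0.9
0.65 [298. 243.] [ 0.5143 -0.1248] 0.85
0.59 [350. 219.] [0.5274 0.0727] 0.63
0.55 [196. 337.] [ 0.6565 -0.5343] 0.33
0.37 [323. 226.] [ 0.5203 -0.0267] 0.77
0.31 [453. 205.] [0.7209 0.3621] 0.84
0.82 [199. 192.] [0.5826 0.4047] 0.81
0.8 [417. 272.] [ 0.3011 -0.3623] 0.94
0.7 [422. 180.] [ 0.6288 -0.3826] 0.9
0.6 [352. 210.] [ 0.5255 -0.1354] 0.92
0.58 [465. 271.] [ 0.3127 -0.5294] 0.83
0.52 [195. 225.] [0.4549 0.4097] 0.74
0.43 [301. 201.] [0.5412 0.045 ] 0.18
0.41 [330. 218.] [ 0.4475 -0.0651] 0.09
t31.6 at [0.5413 0.0566 0.1997] shift [ 343.6 -106.6   29.8] norm 361 twist 0.000 j7 -0.46 yaw -0.073 grip 0.80 F [-0.9 -0.4  0.2]
```

View pics/j3.png

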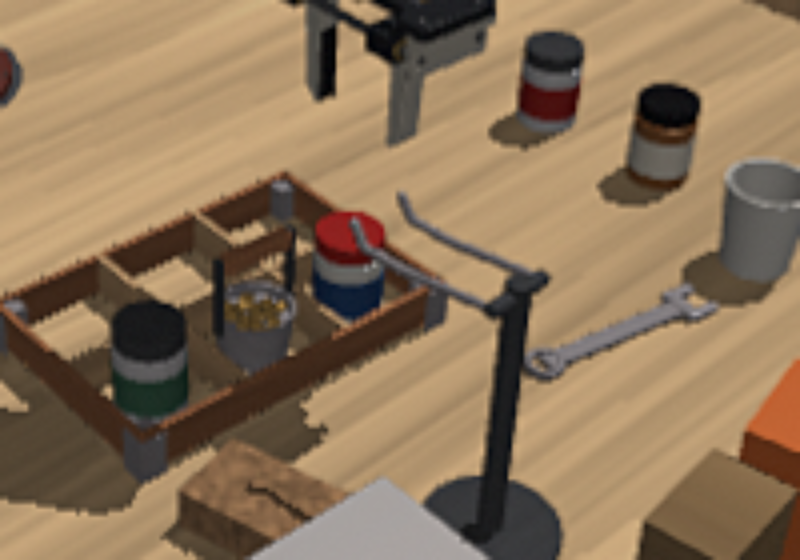

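jar3 is upright in cell 5. jar5 next (0.459,0.408).

```bash
python3 -m crank '[{"tx":31,"ty":-9,"tz":0,"twist":0},{"tx":31,"ty":-10,"tz":0,"twist":0},{"tx":31,"ty":-10,"tz":3,"twist":0},{"tx":31,"ty":-10,"tz":3,"twist":0},{"tx":31,"ty":-10,"tz":3,"twist":0},{"tx":31,"ty":-10,"tz":3,"twist":0},{"tx":31,"ty":-10,"tz":3,"twist":0},{"tx":31,"ty":-10,"tz":3,"twist":0},{"tx":31,"ty":-10,"tz":4,"twist":0},{"tx":31,"ty":-9,"tz":4,"twist":0},{"tx":34,"ty":-9,"tz":4,"twist":0},{"tx":0,"ty":0,"tz":0,"twist":0},{"tx":0,"ty":0,"tz":0,"twist":0},{"tx":0,"ty":0,"tz":0,"twist":0}]' 0 2>&1
python3 -c "
from h import *
plan(.459,.4075,.06,-.073)"
```

```text
t: 33.0
position: [0.4613, 0.406, 0.1704]
tool_rot: [0.001, 0.733, 0.68, -0.001]
ft_force: [0.4, 1.2, 0.1]
grip_width: 1.0
t33.0 at [0.4613 0.406  0.1704] shift [  1.7  -2.3 110.4] norm 110 twist -0.002 j7 -1.08 yaw -0.075 grip 1.00 F [0.4 1.2 0.1]
```

```bash
python3 -m crank '[{"tx":1.7,"ty":-2,"tz":20,"twist":0},{"tx":0,"ty":0,"tz":26,"twist":0},{"tx":0,"ty":0,"tz":26,"twist":0},{"tx":0,"ty":0,"tz":23,"twist":0},{"tx":0,"ty":0,"tz":15,"twist":0},{"tx":0,"ty":0,"tz":0,"twist":0},{"tx":0,"ty":0,"tz":0,"twist":0}]' 2>&1
python3 -m crank '[{"tx":0,"ty":0,"tz":0,"twist":0},{"tx":0,"ty":0,"tz":0,"twist":0},{"tx":0,"ty":0,"tz":0,"twist":0},{"tx":0,"ty":0,"tz":0,"twist":0},{"tx":0,"ty":0,"tz":0,"twist":0},{"tx":0,"ty":0,"tz":0,"twist":0},{"tx":0,"ty":0,"tz":0,"twist":0},{"tx":0,"ty":0,"tz":0,"twist":0}]' 0.8 20 2>&1
python3 -m crank '[{"tx":0,"ty":0,"tz":-15,"twist":0},{"tx":0,"ty":0,"tz":-25,"twist":0},{"tx":0,"ty":0,"tz":-25,"twist":0},{"tx":0,"ty":0,"tz":-25,"twist":0},{"tx":0,"ty":0,"tz":-25,"twist":0},{"tx":0,"ty":0,"tz":-15,"twist":0},{"tx":0,"ty":0,"tz":0,"twist":0},{"tx":0,"ty":0,"tz":0,"twist":0}]' 2>&1
python3 -c "
from h import *
plan(.4455,.0651,.19,-.073)"
```

```text
t: 33.7
position: [0.4596, 0.4094, 0.0618]
tool_rot: [0.0, 0.733, 0.68, 0.0]
ft_force: [0.8, 0.6, 0.7]
grip_width: 1.0
t: 34.5
position: [0.4585, 0.4097, 0.0615]
tool_rot: [-0.0, 0.732, 0.681, -0.0]
ft_force: [-2.2, -1.1, 3.2]
grip_width: 0.6
t: 35.3
position: [0.4587, 0.4089, 0.1909]
tool_rot: [0.0, 0.733, 0.681, -0.001]
ft_force: [0.3, -1.0, -4.0]
grip_width: 0.6
t35.3 at [0.4587 0.4089 0.1909] shift [-343.8   12.     1.2] norm 344 twist -0.000 j7 -1.08 yaw -0.073 grip 0.60 F [ 0.3 -1.  -4. ]
```

```bash
python3 -m crank '[{"tx":-31,"ty":1,"tz":0,"twist":0},{"tx":-31,"ty":1,"tz":0,"twist":0},{"tx":-31,"ty":1,"tz":0,"twist":0},{"tx":-31,"ty":1,"tz":0,"twist":0},{"tx":-31,"ty":1,"tz":0,"twist":0},{"tx":-31,"ty":1,"tz":0,"twist":0},{"tx":-31,"ty":1,"tz":0,"twist":0},{"tx":-31,"ty":1,"tz":0,"twist":0},{"tx":-31,"ty":1,"tz":0,"twist":0},{"tx":-31,"ty":1,"tz":0,"twist":0},{"tx":-34,"ty":2,"tz":0,"twist":0},{"tx":0,"ty":0,"tz":0,"twist":0},{"tx":0,"ty":0,"tz":0,"twist":0},{"tx":0,"ty":0,"tz":0,"twist":0}]' 2>&1
python3 -c "
from h import *
plan(.4455,.0651,.0675,-.073)"
```

```text
t: 36.7
position: [0.4454, 0.0667, 0.1908]
tool_rot: [-0.001, 0.732, 0.681, -0.0]
ft_force: [-0.6, 0.5, -4.4]
grip_width: 0.602
t36.7 at [0.4454 0.0667 0.1908] shift [ -1.7   0.4 123.3] norm 123 twist 0.002 j7 -0.52 yaw -0.071 grip 0.60 F [-0.6  0.5 -4.4]
```

```bash
python3 -m crank '[{"tx":-1.5,"ty":0,"tz":15,"twist":0},{"tx":0,"ty":0,"tz":25,"twist":0},{"tx":0,"ty":0,"tz":25,"twist":0},{"tx":0,"ty":0,"tz":22,"twist":0},{"tx":0,"ty":0,"tz":18,"twist":0},{"tx":0,"ty":0,"tz":10,"twist":0},{"tx":0,"ty":0,"tz":5,"twist":0},{"tx":0,"ty":0,"tz":2,"twist":0},{"tx":0,"ty":0,"tz":0,"twist":0},{"tx":0,"ty":0,"tz":0,"twist":0}]' 2>&1
python3 -m crank '[{"tx":0,"ty":0,"tz":1.5,"twist":0},{"tx":0,"ty":0,"tz":0,"twist":0},{"tx":0,"ty":0,"tz":0,"twist":0}]' 2>&1
```

```text
t: 37.7
position: [0.4462, 0.0643, 0.0699]
tool_rot: [0.0, 0.732, 0.681, 0.001]
ft_force: [0.0, -0.5, -3.7]
grip_width: 0.603
t: 38.0
position: [0.4457, 0.0641, 0.068]
tool_rot: [0.0, 0.732, 0.681, 0.0]
ft_force: [0.5, 0.0, -3.4]
grip_width: 0.596
```

```bash
python3 -m crank '[{"tx":0,"ty":0,"tz":1,"twist":0},{"tx":0,"ty":0,"tz":0,"twist":0},{"tx":0,"ty":0,"tz":0,"twist":0}]' 2>&1
python3 -m crank '[{"tx":0,"ty":0,"tz":0,"twist":0},{"tx":0,"ty":0,"tz":0,"twist":0},{"tx":0,"ty":0,"tz":0,"twist":0},{"tx":0,"ty":0,"tz":0,"twist":0},{"tx":0,"ty":0,"tz":-20,"twist":0},{"tx":0,"ty":0,"tz":-35,"twist":0},{"tx":0,"ty":0,"tz":-40,"twist":0},{"tx":0,"ty":0,"tz":-40,"twist":0},{"tx":0,"ty":0,"tz":0,"twist":0},{"tx":0,"ty":0,"tz":0,"twist":0}]' 0.2 2>&1
python3 - <<'E'
from h import *
p,_=env.read_camera("scene")
cv2.imwrite("pics/j5.png",cv2.resize(p[150:290,260:460],None,fx=4,fy=4)[:,:,::-1])
for o in jars("scene",0): print(*o)
for o in jars("top"): print(*o)
plan(.585,.408,.17,-.073)
E
```

```text
t: 38.3
position: [0.4458, 0.0642, 0.0674]
tool_rot: [0.0, 0.732, 0.681, 0.0]
ft_force: [-1.0, -0.8, 6.3]
grip_width: 0.603
t: 39.3
position: [0.4458, 0.0639, 0.2022]
tool_rot: [0.001, 0.733, 0.681, 0.001]
ft_force: [-0.4, -0.3, -1.0]
grip_width: 0.8
0.94 [348. 219.] [0.5304 0.0687] 0.76
0.87 [135. 271.] [ 0.3164 -0.5281] 0.89
0.86 [307. 241.] [ 0.5368 -0.1132] 0.75
0.83 [246. 309.] [ 0.6324 -0.3866] 0.88
0.71 [187. 240.] [ 0.3025 -0.3636] 0.83
0.7 [329. 205.] [0.4289 0.0784] 0.69
0.59 [426. 184.] [0.5889 0.4005] 0.92
0.85 [200. 190.] [0.5837 0.4038] 0.8
0.79 [421. 182.] [ 0.6261 -0.3846] 0.96
0.68 [348. 202.] [ 0.5474 -0.1245] 0.93
0.58 [416. 272.] [ 0.3021 -0.3598] 0.9
0.53 [464. 271.] [ 0.3115 -0.5294] 0.9
0.47 [296. 199.] [0.5408 0.0542] 0.44
0.41 [300. 232.] [0.4491 0.033 ] 0.23
t39.5 at [0.4446 0.0639 0.2003] shift [353.4 115.1  29.7] norm 373 twist 0.000 j7 -0.51 yaw -0.073 grip 0.80 F [-0.2  0.6 -0.5]
```

View pics/j5.png

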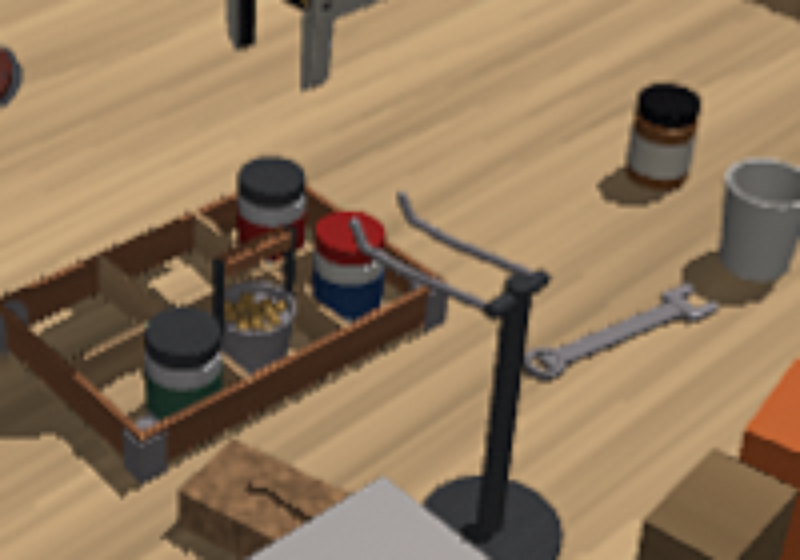

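jar5 is in cell 2. jar4 was knocked sideways, from crop (150,360) to (183,365). I'll check that it's still on the floor of its cell.

Run:
```python
from h import *
p,_=env.read_camera("scene")
a=cv2.resize(p[200:280,260:350],None,fx=7,fy=7)
for x,y,col in((.547,-.1245,(255,255,0)),(.540,-.122,(0,255,255))):
  for z,r in((.006,.028),(.086,.028)):
    t=np.linspace(0,2*np.pi,40);P=np.c_[x+r*np.cos(t),y+r*np.sin(t),0*t+z]
    q=((proj("scene",P)-[260,200]+.5)*7).astype(np.int32);cv2.polylines(a,[q],True,col,1)
cv2.imwrite("pics/k1.png",a[:,:,::-1])
p,d=env.read_camera("top")
cv2.imwrite("pics/k2.png",cv2.resize(p[170:260,270:380],None,fx=7,fy=6)[:,:,::-1])
W=cloud("top",d); m=W[192:208,338:358]; print(np.median(m[m[...,2]>.06],0))
```

```text
[ 0.54708009 -0.12332415  0.08566172]
```

View pics/k1.png

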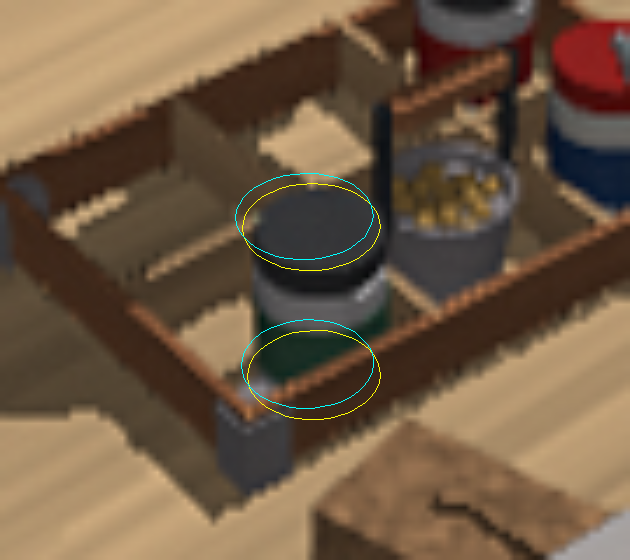

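View pics/k2.png

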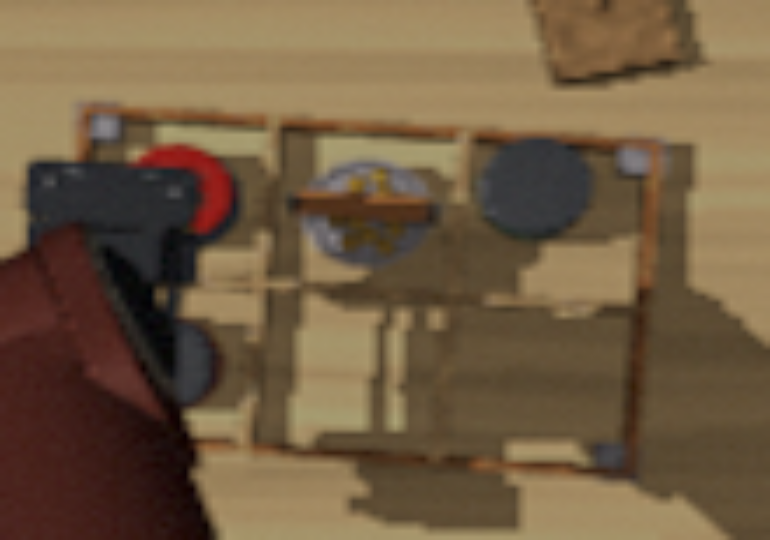

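jar4 is upright, still in cell 3, with its lid at z=0.0857, so it's on the floor. Last, jar1.

```bash
python3 -m crank '[{"tx":32,"ty":10,"tz":0,"twist":0},{"tx":32,"ty":10,"tz":0,"twist":0},{"tx":32,"ty":10,"tz":3,"twist":0},{"tx":32,"ty":10,"tz":3,"twist":0},{"tx":32,"ty":11,"tz":3,"twist":0},{"tx":32,"ty":11,"tz":3,"twist":0},{"tx":32,"ty":11,"tz":3,"twist":0},{"tx":32,"ty":11,"tz":3,"twist":0},{"tx":32,"ty":11,"tz":4,"twist":0},{"tx":32,"ty":10,"tz":4,"twist":0},{"tx":32,"ty":10,"tz":4,"twist":0},{"tx":0,"ty":0,"tz":0,"twist":0},{"tx":0,"ty":0,"tz":0,"twist":0},{"tx":0,"ty":0,"tz":0,"twist":0}]' 0 2>&1
python3 - <<'E'
from h import *
for o in jars("scene")[:9]: print(*o)
plan(.585,.406,.06,-.073)
E
```

```text
t: 41.0
position: [0.5861, 0.4051, 0.1713]
tool_rot: [0.001, 0.733, 0.68, -0.001]
ft_force: [-1.0, 0.4, -0.7]
grip_width: 1.0
0.96 [137. 270.] [ 0.3144 -0.5298] 0.87
0.93 [424. 185.] [0.5852 0.408 ] 0.85
0.93 [306. 241.] [ 0.531  -0.1079] 0.71
0.89 [188. 240.] [ 0.3064 -0.3609] 0.86
0.66 [328. 201.] [0.4197 0.0864] 0.66
0.64 [350. 218.] [0.5316 0.0686] 0.76
0.62 [246. 308.] [ 0.6302 -0.3849] 0.86
t41.1 at [0.5864 0.4051 0.172 ] shift [  1.   -1.5 112. ] norm 112 twist -0.002 j7 -0.93 yaw -0.075 grip 1.00 F [-0.9 -0.1 -0.5]
```

```bash
python3 -m crank '[{"tx":1,"ty":-1,"tz":20,"twist":0},{"tx":0,"ty":0,"tz":26,"twist":0},{"tx":0,"ty":0,"tz":26,"twist":0},{"tx":0,"ty":0,"tz":23,"twist":0},{"tx":0,"ty":0,"tz":16,"twist":0},{"tx":0,"ty":0,"tz":0,"twist":0},{"tx":0,"ty":0,"tz":0,"twist":0}]' 2>&1
python3 -m crank '[{"tx":0,"ty":0,"tz":0,"twist":0},{"tx":0,"ty":0,"tz":0,"twist":0},{"tx":0,"ty":0,"tz":0,"twist":0},{"tx":0,"ty":0,"tz":0,"twist":0},{"tx":0,"ty":0,"tz":0,"twist":0},{"tx":0,"ty":0,"tz":0,"twist":0},{"tx":0,"ty":0,"tz":0,"twist":0},{"tx":0,"ty":0,"tz":0,"twist":0}]' 0.8 20 2>&1
python3 -m crank '[{"tx":0,"ty":0,"tz":-15,"twist":0},{"tx":0,"ty":0,"tz":-25,"twist":0},{"tx":0,"ty":0,"tz":-25,"twist":0},{"tx":0,"ty":0,"tz":-25,"twist":0},{"tx":0,"ty":0,"tz":-25,"twist":0},{"tx":0,"ty":0,"tz":-30,"twist":0},{"tx":0,"ty":0,"tz":-20,"twist":0},{"tx":0,"ty":0,"tz":0,"twist":0},{"tx":0,"ty":0,"tz":0,"twist":0}]' 2>&1
python3 -c "
from h import *
plan(.4315,-.1264,.225,-.073)"
```

```text
t: 41.8
position: [0.5856, 0.4079, 0.0616]
tool_rot: [0.0, 0.733, 0.681, 0.001]
ft_force: [-0.1, 0.3, 0.2]
grip_width: 1.003
t: 42.6
position: [0.5852, 0.408, 0.061]
tool_rot: [0.0, 0.732, 0.681, 0.0]
ft_force: [0.4, -0.7, 1.5]
grip_width: 0.6
t: 43.5
position: [0.5845, 0.4075, 0.2254]
tool_rot: [-0.0, 0.732, 0.681, -0.001]
ft_force: [0.4, -0.6, -2.9]
grip_width: 0.599
t43.5 at [0.5845 0.4075 0.2254] shift [-543.6 -113.8    1. ] norm 555 twist 0.000 j7 -0.91 yaw -0.073 grip 0.60 F [ 0.4 -0.6 -2.9]
```

```bash
python3 -m crank '[{"tx":-32,"ty":-6.7,"tz":0,"twist":0},{"tx":-32,"ty":-6.7,"tz":0,"twist":0},{"tx":-32,"ty":-6.7,"tz":0,"twist":0},{"tx":-32,"ty":-6.7,"tz":0,"twist":0},{"tx":-32,"ty":-6.7,"tz":0,"twist":0},{"tx":-32,"ty":-6.7,"tz":0,"twist":0},{"tx":-32,"ty":-6.7,"tz":0,"twist":0},{"tx":-32,"ty":-6.7,"tz":0,"twist":0},{"tx":-32,"ty":-6.7,"tz":0,"twist":0},{"tx":-32,"ty":-6.7,"tz":0,"twist":0},{"tx":-32,"ty":-6.7,"tz":0,"twist":0},{"tx":-32,"ty":-6.7,"tz":0,"twist":0},{"tx":-32,"ty":-6.7,"tz":0,"twist":0},{"tx":-32,"ty":-6.7,"tz":0,"twist":0},{"tx":-32,"ty":-6.7,"tz":0,"twist":0},{"tx":-32,"ty":-6.7,"tz":0,"twist":0},{"tx":-32,"ty":-6.7,"tz":0,"twist":0},{"tx":0,"ty":0,"tz":0,"twist":0},{"tx":0,"ty":0,"tz":0,"twist":0},{"tx":0,"ty":0,"tz":0,"twist":0}]' 2>&1
python3 - <<'E'
from h import *
plan(.4315,-.1264,.0675,-.073)
p,_=env.read_camera("scene")
cv2.imwrite("pics/j1.png",cv2.resize(p[130:270,200:380],None,fx=4,fy=4)[:,:,::-1])
E
```

```text
t: 45.5
position: [0.4314, -0.1251, 0.2251]
tool_rot: [-0.001, 0.732, 0.681, -0.0]
ft_force: [0.2, 1.0, -3.3]
grip_width: 0.603
t45.5 at [ 0.4314 -0.1251  0.2251] shift [ -1.5   0.4 157.6] norm 158 twist 0.002 j7 -0.04 yaw -0.071 grip 0.60 F [ 0.2  1.  -3.3]
```

View pics/j1.png

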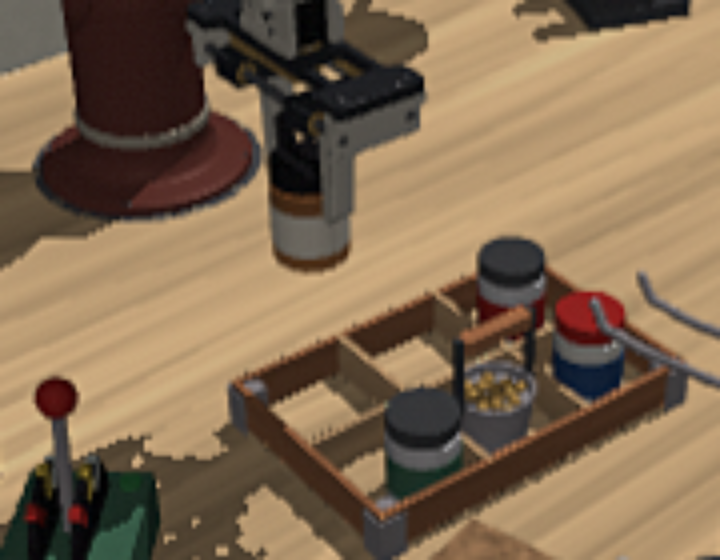

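jar1 is held upright above cell 0, and cells 0 and 1 are empty. Lowering it.

```bash
python3 -m crank '[{"tx":-1.5,"ty":0,"tz":20,"twist":0},{"tx":0,"ty":0,"tz":30,"twist":0},{"tx":0,"ty":0,"tz":30,"twist":0},{"tx":0,"ty":0,"tz":25,"twist":0},{"tx":0,"ty":0,"tz":22,"twist":0},{"tx":0,"ty":0,"tz":15,"twist":0},{"tx":0,"ty":0,"tz":9,"twist":0},{"tx":0,"ty":0,"tz":4,"twist":0},{"tx":0,"ty":0,"tz":0,"twist":0},{"tx":0,"ty":0,"tz":0,"twist":0}]' 2>&1
python3 -m crank '[{"tx":0,"ty":0,"tz":1.5,"twist":0},{"tx":0,"ty":0,"tz":0,"twist":0},{"tx":0,"ty":0,"tz":0,"twist":0}]' 2>&1
```

```text
t: 46.55
position: [0.4323, -0.1277, 0.0714]
tool_rot: [0.001, 0.732, 0.681, 0.0]
ft_force: [-0.8, 0.2, -2.9]
grip_width: 0.6
t: 46.85
position: [0.4318, -0.128, 0.0696]
tool_rot: [0.0, 0.733, 0.681, 0.0]
ft_force: [-0.1, -0.0, -2.2]
grip_width: 0.6
```

```bash
python3 -m crank '[{"tx":0,"ty":0,"tz":1.5,"twist":0},{"tx":0,"ty":0,"tz":0,"twist":0},{"tx":0,"ty":0,"tz":0,"twist":0}]' 2>&1
python3 -m crank '[{"tx":0,"ty":0,"tz":1,"twist":0},{"tx":0,"ty":0,"tz":0,"twist":0},{"tx":0,"ty":0,"tz":0,"twist":0}]' 2>&1
```

```text
t: 47.15
position: [0.4316, -0.1278, 0.0677]
tool_rot: [-0.0, 0.732, 0.681, -0.0]
ft_force: [0.4, 0.6, -2.5]
grip_width: 0.6
t: 47.45
position: [0.4318, -0.1278, 0.067]
tool_rot: [0.0, 0.732, 0.681, 0.0]
ft_force: [-0.3, 0.2, 0.8]
grip_width: 0.593
```

```bash
python3 -m crank '[{"tx":0,"ty":0,"tz":0,"twist":0},{"tx":0,"ty":0,"tz":0,"twist":0},{"tx":0,"ty":0,"tz":0,"twist":0},{"tx":0,"ty":0,"tz":0,"twist":0},{"tx":0,"ty":0,"tz":-20,"twist":0},{"tx":0,"ty":0,"tz":-35,"twist":0},{"tx":0,"ty":0,"tz":-40,"twist":0},{"tx":0,"ty":0,"tz":-40,"twist":0},{"tx":0,"ty":0,"tz":-40,"twist":0},{"tx":0,"ty":0,"tz":0,"twist":0},{"tx":0,"ty":0,"tz":0,"twist":0},{"tx":0,"ty":0,"tz":0,"twist":0},{"tx":0,"ty":0,"tz":0,"twist":0}]' 0.2 2>&1
python3 - <<'E'
from h import *
p,d=env.read_camera("scene")
cv2.imwrite("pics/e1.png",cv2.resize(p[150:290,190:390],None,fx=4,fy=4)[:,:,::-1])
p,d=env.read_camera("top")
cv2.imwrite("pics/e2.png",cv2.resize(p[160:260,270:450],None,fx=4,fy=4)[:,:,::-1])
hs=cv2.cvtColor(p,cv2.COLOR_RGB2HSV)
r=((hs[...,0]<8)|(hs[...,0]>172))&(hs[...,1]>140)&(hs[...,2]>60)
m=np.zeros_like(r);m[205:250,395:448]=r[205:250,395:448]
print(cv2.connectedComponentsWithStats(m.astype(np.uint8))[2:])
plan(.443,-.347,.24,-.796)
E
```

```text
t: 48.75
position: [0.4307, -0.1277, 0.2404]
tool_rot: [-0.001, 0.732, 0.681, -0.001]
ft_force: [-0.5, 1.2, 0.4]
grip_width: 0.797
(array([[     0,      0,    640,    400, 255947],
       [   418,    219,      3,      4,      8],
       [   415,    222,      1,      1,      1],
       [   425,    224,      1,      3,      3],
       [   414,    229,      8,      7,     41]], dtype=int32), array([[319.47962664, 199.49377019],
       [418.625     , 220.25      ],
       [415.        , 222.        ],
       [425.        , 225.        ],
       [417.29268293, 231.92682927]]))
t48.9 at [ 0.4311 -0.1277  0.2407] shift [-217.9   27.8    0.4] norm 220 twist 0.723 j7 -0.03 yaw -0.073 grip 0.81 F [-0.7 -0.5  0.5]
```

View pics/e1.png

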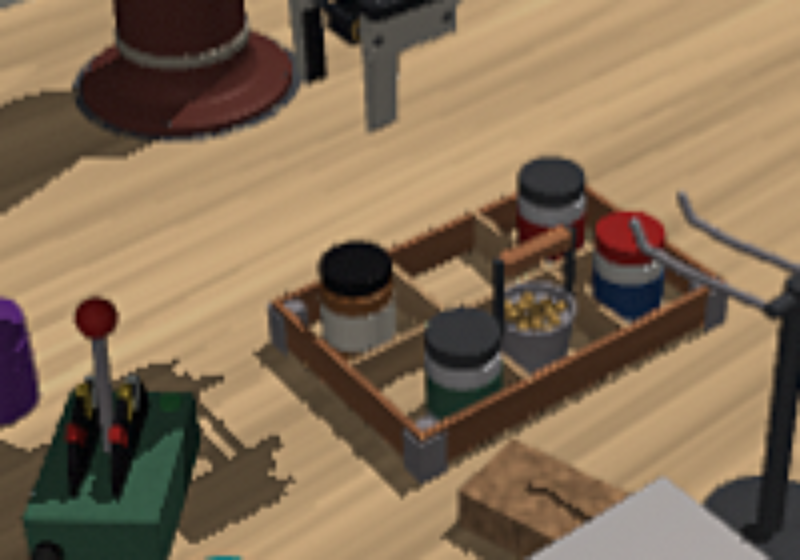

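View pics/e2.png

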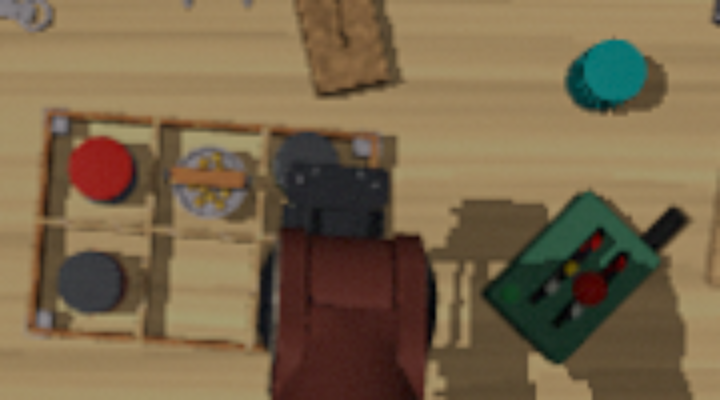

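```bash
python3 -m crank '[{"tx":-27,"ty":3.5,"tz":0,"twist":0.09},{"tx":-30,"ty":0,"tz":0,"twist":0.09},{"tx":0,"ty":0,"tz":0,"twist":0.09},{"tx":0,"ty":0,"tz":0,"twist":0.09},{"tx":0,"ty":0,"tz":0,"twist":0.09},{"tx":0,"ty":0,"tz":0,"twist":0.09},{"tx":0,"ty":0,"tz":0,"twist":0.09},{"tx":0,"ty":0,"tz":0,"twist":0.09},{"tx":0,"ty":0,"tz":0,"twist":0},{"tx":0,"ty":0,"tz":0,"twist":0}]' 0.4 2>&1
python3 - <<'E'
from h import *
np.set_printoptions(precision=3,suppress=True)
plan(.443,-.347,.24,-.796)
p,d=env.read_camera("top");W=cloud("top",d);q=W.reshape(-1,3)
for n,(x,y) in dict(jar5=(.4455,.065),jar3=(.5413,.057),jar4=(.547,-.124),jar1=(.4315,-.127)).items():
    m=q[(np.hypot(q[:,0]-x,q[:,1]-y)<.028)&(q[:,2]>.06)&(q[:,2]<.12)];
    if len(m)>30:
        A=np.c_[m[:,:2]-m[:,:2].mean(0),np.ones(len(m))];c=np.linalg.lstsq(A,m[:,2],rcond=None)[0]
        print(n,len(m),np.median(m,0),"tilt",c[:2])
hs=cv2.cvtColor(p,cv2.COLOR_RGB2HSV)
m=q[(np.hypot(q[:,0]-.534,q[:,1]+.038)<.04)&(q[:,2]>.095)&(q[:,2]<.13)];print("bar",len(m),np.median(m,0),np.ptp(m[:,1]))
E
```

```text
t: 49.85
position: [0.4282, -0.1844, 0.2413]
tool_rot: [-0.0, 0.925, 0.38, -0.0]
ft_force: [-0.7, 0.0, -0.6]
grip_width: 0.597
t49.9 at [ 0.428 -0.184  0.241] shift [-103.8  126.     1.2] norm 163 twist 0.005 j7 -0.54 yaw -0.791 grip 0.60 F [-0.7  0.  -0.6]
jar5 189 [0.445 0.062 0.086] tilt [-0.006 -0.003]
jar3 188 [0.54  0.054 0.086] tilt [0.053 0.005]
jar4 202 [ 0.546 -0.123  0.086] tilt [0.01  0.021]
jar1 169 [ 0.433 -0.124  0.086] tilt [-0.023 -0.075]
bar 89 [ 0.532 -0.039  0.113] 0.06965416271731846
```

All lids read 0.086 and the pail's bar 0.113, so everything stands level on the crate floor. The lever's still at about 0.48. Now for the lever again.

```bash
python3 -m crank '[{"tx":-21,"ty":25,"tz":0,"twist":0.005},{"tx":-21,"ty":25,"tz":0,"twist":0},{"tx":-21,"ty":25,"tz":0,"twist":0},{"tx":-21,"ty":25,"tz":0,"twist":0},{"tx":-20,"ty":26,"tz":0,"twist":0},{"tx":0,"ty":0,"tz":0,"twist":0},{"tx":0,"ty":0,"tz":0,"twist":0},{"tx":0,"ty":0,"tz":0,"twist":0}]' 0.3 2>&1
python3 -c "
from h import *
plan(.443,-.3465,.154,-.796)"
```

```text
t: 50.7
position: [0.4422, -0.3459, 0.2416]
tool_rot: [-0.001, 0.926, 0.378, 0.0]
ft_force: [-0.1, -0.3, 0.7]
grip_width: 0.698
t50.7 at [ 0.4422 -0.3459  0.2416] shift [ 0.   1.1 87.6] norm 88 twist 0.000 j7 -0.27 yaw -0.796 grip 0.70 F [-0.1 -0.3  0.7]
```

```bash
python3 -m crank '[{"tx":0,"ty":1,"tz":25,"twist":0},{"tx":0,"ty":0,"tz":30,"twist":0},{"tx":0,"ty":0,"tz":20,"twist":0},{"tx":0,"ty":0,"tz":13,"twist":0},{"tx":0,"ty":0,"tz":0,"twist":0},{"tx":0,"ty":0,"tz":0,"twist":0}]' 2>&1
python3 -m crank '[{"tx":0,"ty":0,"tz":0,"twist":0},{"tx":0,"ty":0,"tz":0,"twist":0},{"tx":0,"ty":0,"tz":0,"twist":0},{"tx":0,"ty":0,"tz":0,"twist":0},{"tx":0,"ty":0,"tz":0,"twist":0},{"tx":0,"ty":0,"tz":0,"twist":0},{"tx":0,"ty":0,"tz":0,"twist":0},{"tx":0,"ty":0,"tz":0,"twist":0}]' 0.8 4 2>&1
```

```text
t: 51.3
position: [0.4434, -0.3478, 0.1545]
tool_rot: [0.0, 0.926, 0.377, 0.0]
ft_force: [0.4, 0.2, -0.0]
grip_width: 0.703
t: 52.1
position: [0.4425, -0.348, 0.1538]
tool_rot: [-0.0, 0.926, 0.377, -0.0]
ft_force: [-1.1, 0.9, 3.4]
grip_width: 0.3
```

```bash
python3 -m crank '[{"tx":0,"ty":-5.9,"tz":0.9,"twist":0},{"tx":0,"ty":-5.9,"tz":1.3,"twist":0},{"tx":0,"ty":-5.8,"tz":1.6,"twist":0},{"tx":0,"ty":-5.6,"tz":1.9,"twist":0},{"tx":0,"ty":-5.6,"tz":2.3,"twist":0},{"tx":0,"ty":-5.4,"tz":2.6,"twist":0},{"tx":0,"ty":-5.2,"tz":2.9,"twist":0},{"tx":0,"ty":-3,"tz":2,"twist":0},{"tx":0,"ty":0,"tz":0,"twist":0},{"tx":0,"ty":0,"tz":0,"twist":0}]' 2>&1
python3 -m crank '[{"tx":0,"ty":-1.5,"tz":0.8,"twist":0},{"tx":0,"ty":0,"tz":0,"twist":0},{"tx":0,"ty":-1,"tz":0.5,"twist":0},{"tx":0,"ty":0,"tz":0,"twist":0},{"tx":0,"ty":0,"tz":0,"twist":0}]' 2>&1
python3 -m crank '[{"tx":0,"ty":-1.5,"tz":0.8,"twist":0},{"tx":0,"ty":0,"tz":0,"twist":0},{"tx":0,"ty":0,"tz":0,"twist":0}]' 2>&1
```

```text
t: 53.1
position: [0.4128, -0.3175, 0.1388]
tool_rot: [0.0, 0.926, 0.377, -0.0]
ft_force: [-0.7, -0.6, 6.8]
grip_width: 0.317
t: 53.6
position: [0.4127, -0.3174, 0.1387]
tool_rot: [0.002, 0.926, 0.377, 0.001]
ft_force: [-0.7, -1.1, 10.2]
grip_width: 0.314
t: 53.9
position: [0.4127, -0.3174, 0.1385]
tool_rot: [0.004, 0.926, 0.377, 0.002]
ft_force: [1.7, -3.0, 11.4]
grip_width: 0.31
```

Motion has stopped with the force rising, so it's against the stop: about 0.04 rad by geometry. Releasing to check.

```bash
python3 -m crank '[{"tx":0,"ty":0,"tz":0,"twist":0},{"tx":0,"ty":0,"tz":0,"twist":0},{"tx":0,"ty":0,"tz":0,"twist":0},{"tx":0,"ty":0,"tz":0,"twist":0},{"tx":0,"ty":0,"tz":0,"twist":0},{"tx":0,"ty":0,"tz":-20,"twist":0},{"tx":0,"ty":0,"tz":-30,"twist":0},{"tx":0,"ty":0,"tz":-40,"twist":0},{"tx":0,"ty":0,"tz":-20,"twist":0},{"tx":0,"ty":30,"tz":0,"twist":0},{"tx":0,"ty":30,"tz":0,"twist":0},{"tx":40,"ty":30,"tz":0,"twist":0},{"tx":40,"ty":0,"tz":0,"twist":0},{"tx":40,"ty":0,"tz":0,"twist":0},{"tx":0,"ty":0,"tz":0,"twist":0},{"tx":0,"ty":0,"tz":0,"twist":0}]' 0.35 2>&1
python3 - <<'E'
from h import *
p,d=env.read_camera("scene");cv2.imwrite("pics/f1.png",cv2.resize(p[200:300,170:270],None,fx=5,fy=5)[:,:,::-1])
pt,d=env.read_camera("top");cv2.imwrite("pics/f2.png",pt[:,:,::-1])
for im,(a,b,c,e) in((p,(205,262,195,245)),(pt,(205,260,385,448))):
    hs=cv2.cvtColor(im,cv2.COLOR_RGB2HSV)
    r=((hs[...,0]<8)|(hs[...,0]>172))&(hs[...,1]>140)&(hs[...,2]>50)
    m=np.zeros_like(r);m[a:b,c:e]=r[a:b,c:e]
    n,l,s,ce=cv2.connectedComponentsWithStats(m.astype(np.uint8));print(s[1:],ce[1:])
ax=np.array([.6993,-.7148])
for q in (0,.05,.1,.15,.2,.5): 
  X=np.r_[np.array([.4498,-.3553])+ax*.1*np.sin(q-.6),.055+.1*np.cos(q-.6)];print(q,proj("scene",X),proj("top",X))
E
```

```text
t: 55.5
position: [0.5591, -0.2942, 0.2452]
tool_rot: [-0.001, 0.926, 0.378, -0.001]
ft_force: [-0.4, -0.4, -0.1]
grip_width: 0.652
[[213 220  11   9  73]
 [206 256   6   5  21]
 [217 257   3   4  10]
 [221 258   1   4   4]] [[217.83561644 223.84931507]
 [208.14285714 257.9047619 ]
 [218.2        258.5       ]
 [221.         259.5       ]]
[[ 394  205   48   55 1867]
 [ 444  205    3    3    6]] [[417.81253348 232.35404392]
 [444.66666667 205.66666667]]
0 [[217.5502001  223.23551801]] [[406.84601598 241.3548924 ]]
0.05 [[217.03734222 223.39381513]] [[407.92527278 240.46253703]]
0.1 [[216.51812982 223.64588066]] [[409.02435584 239.53713321]]
0.15 [[215.9938107  223.99227451]] [[410.14002613 238.58130644]]
0.2 [[215.46567782 224.43330957]] [[411.2689553  237.59781723]]
0.5 [[212.29419679 229.05018976]] [[418.1271088  231.28462668]]
```

View pics/f1.png

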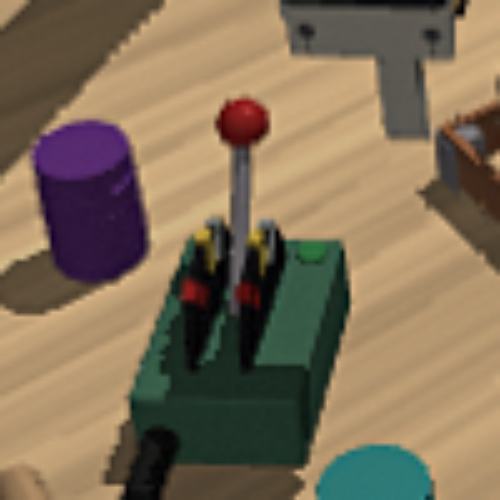

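View pics/f2.png

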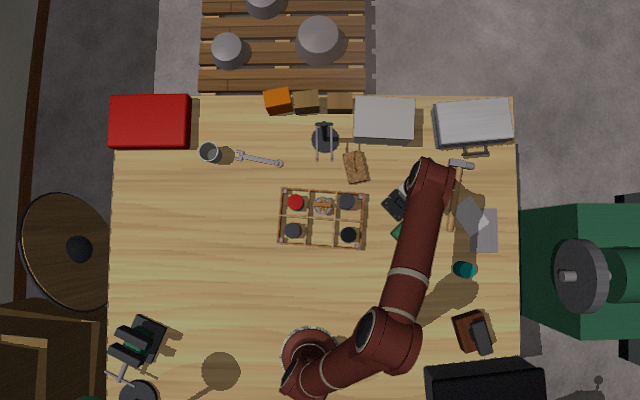

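All five items sit in the crate in the top view, but the arm hides the lever. I'll move it aside to check the angle.

```bash
python3 -m crank '[{"tx":25,"ty":-25,"tz":-5,"twist":0},{"tx":25,"ty":-25,"tz":-5,"twist":0},{"tx":25,"ty":-25,"tz":-5,"twist":0},{"tx":25,"ty":-25,"tz":-5,"twist":0},{"tx":25,"ty":-25,"tz":-5,"twist":0},{"tx":25,"ty":-25,"tz":-5,"twist":0},{"tx":25,"ty":-25,"tz":0,"twist":0},{"tx":0,"ty":0,"tz":0,"twist":0},{"tx":0,"ty":0,"tz":0,"twist":0}]' 2>&1
python3 - <<'E'
from h import *
pt,d=env.read_camera("top");cv2.imwrite("pics/f3.png",cv2.resize(pt[200:260,385:450],None,fx=9,fy=9,interpolation=2)[:,:,::-1])
hs=cv2.cvtColor(pt,cv2.COLOR_RGB2HSV)
r=((hs[...,0]<8)|(hs[...,0]>172))&(hs[...,1]>140)&(hs[...,2]>50)
m=np.zeros_like(r);m[205:260,385:440]=r[205:260,385:440]
n,l,s,ce=cv2.connectedComponentsWithStats(m.astype(np.uint8));print(s[1:],ce[1:])
i=[k for k in range(1,n) if s[k,4]>25][0]
C1,d1=ray("top",*ce[i]);C2,d2=ray("scene",217.6,223.8)
t=np.linalg.lstsq(np.c_[d1,-d2],C2-C1,rcond=None)[0];B=(C1+d1*t[0]+C2+d2*t[1])/2
b=(B[:2]-[.4498,-.3553])@np.array([.6993,-.7148]);print(B,b,"q",.6+np.arctan2(b,B[2]-.055))
E
```

```text
t: 56.5
position: [0.5616, -0.0495, 0.2763]
tool_rot: [0.001, 0.926, 0.376, -0.0]
ft_force: [0.4, -0.6, -0.2]
grip_width: 0.651
[[417 218   3   5   9]
 [421 224   6   5  15]
 [403 238   9   7  48]] [[418.33333333 220.11111111]
 [423.73333333 226.13333333]
 [406.91666667 241.02083333]]
[ 0.41131986 -0.31545863  0.13644275] -0.055387774872376276 q 0.0027670740788775516
```

View pics/f3.png

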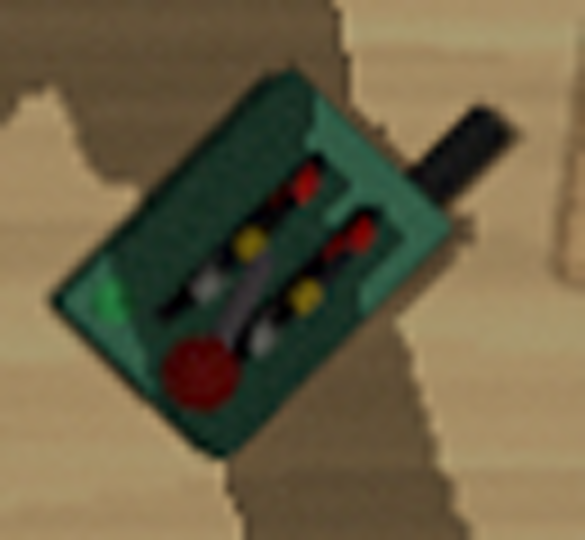

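The ball is past the white mark and triangulates to q≈0.003, so the lever is at its off stop. The gripper is clear. Handing in.

Run:
```python
from h import *
p,d=env.read_camera("scene");cv2.imwrite("pics/g1.png",p[:,:,::-1])
print(env.sense()["t"], env.hand_in())
```

```text
the job is handed in; nothing more can be done
56.6 None
```

View pics/g1.png

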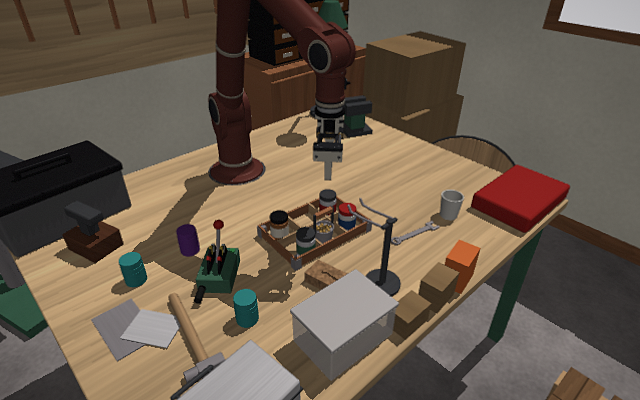

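The job is done and handed in at 56.6 s of the 210 s allowed. I set the lever to idle (about 0.48 rad) and left it there while packing. The pail went into cell 4, jar1 into cell 0, jar3 into cell 5, jar4 into cell 3 and jar5 into cell 2; jar2 was not in the scene. Then I pulled the lever back to its off stop.

**Last checks:**
- **Packing:** the four lids measured 86 mm above the bench and the pail's bar 113 mm, as they should for items standing on the crate floor. All looked upright. The fitted lid tilts were mostly noise, the largest 0.075 rad on jar1 against the 0.12 limit.
- **Lever:** the ball triangulated to about 0.003 rad with both cameras. The scene view alone was a little off (it suggested up to 0.15 rad), but that camera barely shows the angle.
- **Bystanders:** the hammer, wrench, pot and sanding block look unmoved in the pictures; I did not measure them. The gripper was clear of everything.

**Irregularities:** jar4 was knocked about 2 cm while already in its cell, but stayed upright on the floor there. The pail touched down about 4 mm lower than I had calculated.

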